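Lock the slide carrier into the cam-clamp nest

ROBOT

A 6-joint arm with a two-finger parallel gripper is mounted at the origin on the work surface. World frame = base frame: x ahead of the robot, y to its left, z up, the work surface at z = 0. Lengths are in m, angles in degrees, forces in N, time in s.
With the tool pointing down it reaches from about 0.325 to 0.9 m from the base axis. Payload 3.5 kg.
Tool frame: the origin (TCP) lies between the finger pads; the fingertips stand 14 mm ahead of it and the grasp point (between the pads) lies 5 mm behind it; z points along the fingers, y is the direction in which the jaws open and shut (so a half turn about z gives the same grasp; the last joint's range is limited). The gripper opens to 85 mm and grips with 20 to 120 N. Pads are 22 mm wide; open, the fingers measure 114 mm over their backs; the gripper's body (76 mm by 85 mm) begins 54 mm behind the grasp point. The pads swing forward as they close: fully open they stand 13 mm farther back than shut.
Start: joints at [67.414, 15.837, -1.513, 72.651, 0, 84.076], TCP at [0.179, 0.599, 0.245] pointing down, gripper open.
Joint ranges: [-178.77, 178.77], [-48.84, 107.48], [-61.69, 71.31], [-111.58, 123.2], [-90, 87.43], [-180, 180]. Speed limits (degrees/s): [147.25, 147.25, 180, 180, 180, 180].

INTERFACE

Orientations are given as [roll, pitch, yaw] about the fixed x, y, z axes, in that order (R = Rz(yaw) Ry(pitch) Rx(roll)).
In Python, from workcell import env gives the robot as it stands.
- The arm moves only by the tool apply_moves, never from a script. Its argument "series" is a list of rows, each a list of 6 numbers: the shift along the tool's x, y, z in mm, then the turn, a rotation vector about the tool's x, y, z in rad. In form: [[x, y, z, rx, ry, rz], ...]. A call has 1 to 12 rows; each row is the pose to reach, as a shift and turn from the pose commanded when the call began, along the tool's axes at that moment; what a row does not reach only later rows make up. A row lasts 1/12 s, in which the tool goes at most 41.7 mm and 7.16 degrees, less where a joint would pass 70% of its speed; a pose out of reach is approached as far as the arm can. A call with a gripper value outside its range is refused whole. "hand" is the finger opening in mm, from 0 to 85.4, set as the call begins (left out, the last holds). The fingers move at their own pace and stop on an object; "squeeze" is the grip in N (left out, the last holds). Time passes only in rows, so rows that repeat a pose let the fingers close. It gives the time, the measured TCP pose, the force and the opening at its end, in the units of the state.
- env.get_state(): the state, without advancing time (a new reading comes with each control period).
- env.snapshot(name): name is "scene" or "top"; returns (picture, depth): 420x560x3 uint8, red, green, blue; 420x560 float32, m along the optical axis (not along the pixel's ray), 0 where there is no reading.
- env.calibration(name): a dict with "camera_matrix" (3x3 intrinsics, pixels), "R" (3x3) and "t" (3): a world point X has camera coordinates R X + t. Camera axes: x right, y down, z forward; pixel columns grow to the right and rows downward; lengths in m; the calibration is good to about 2 mm. A picture is of the moment at which its call begins. calibration takes no time and is no camera call.
- env.finish_job(): hands the job in, once; it reports no verdict.
The state is a dict: "t": time; "joints": joint angles; "qd": joint speeds; "joint_torque": joint torques, N m; "tool_pos": TCP position; "tcp_rot": TCP orientation; "contact_force": force on the tool from outside, world axes, zero at the start; "torque": the same for the moment, N m; "grip_width": finger opening in m.
Only numpy, scipy, OpenCV 4.12 (cv2) and the standard library are available. Lean on these libraries where they do the work, as an engineer would, in place of code of your own. Each camera call takes 0.05 s, during which the arm holds its last target.

TASK

Draw the aluminium slide carrier out from under the low white riser, set it flat and fully down in the nest of the white stage clamp, then turn the clamp's cam knob by its black bar clockwise until the sprung brass catch drops into its hidden notch, and let go with the catch still fully in. Keep the carrier level all the way and leave the other loose things where they stand.

Things in the scene. Friction and masses are not known exactly. Their poses are not given: they have to be found in the camera images.
- carrier_mid (a point): Centre of the slide carrier: aluminium block 120 x 56 x 30 mm (x, y, z), 0.3 kg, four pale windows on top. Site 15 mm above its underside, x along its length; either way round fits the nest. It starts flat on the bench, one end sticking 30 to 60 mm out of the riser's front. Pinch that end across 56 mm, slide it out, put it down and take it again at its middle: the nest has finger room only there.
- riser: Low white shelf fixed on the bench, 150 mm deep (x), 300 wide (y), open front and back; board underside 42 mm and top 50 mm above the bench; side panels at y = +-147 mm. Origin at the centre of its footprint; its front edge, facing the robot, is at x = -75 mm. The carrier lies parallel to its x axis within 5 degrees, in its left or right half and comes out along -x.
- clamp: Stage clamp fixed on the bench: white base plate 130 mm (x) by 290 mm (y), 12 mm thick. Origin at the bench, about the middle of the plate; the nest is at +y, the knob axis at (0, -55 mm), the catch at -y of the knob.
- nest (a point): Where the carrier's centre must finally be, 35 mm above the bench; axes as the clamp's. Carrier length along y, underside on ribs 20 mm above the bench. Grey rails hold its long sides only from 28 to 58 mm off the middle, a stop each short end: 2.5 mm clearance, flared tops up to 47 mm above the bench. The middle 56 mm of its long sides is free for fingers, base plate there 12 mm above the bench.
- knob_grip (a point): Point on the knob's upright axis, 82 mm above the bench. Its grip is a black upright bar 70 mm long, 16 thick, 60 to 96 mm above the bench, centred on the axis; the point turns with it: x along the bar, y across its thickness. Under it a steel disc of 42 mm radius with a wing (54 to 60 mm high) reaching 76 mm to +x. Turned, the wing covers the carrier's end 4 mm above it: carrier first.
- knob (a joint): Knob angle in rad, growing clockwise seen from above, 0 to 2.2; starts at 0 to 0.2. About 0.05 N m of friction; it stays where it is left. The notch is hidden under the disc and meets the catch at a different angle each time, between 1.0 and 1.5; turned some 0.3 past it, the catch is lifted out again (0.3 to 0.4 N m more is felt), so stop when it drops.
- catch (a joint): How far the sprung brass catch stands out from the notch's bottom, m: 0.004 to 0.007 riding on the cam's rim (rising as the knob turns), about 0 when fully dropped in. A brass slide at the clamp's -y end with an upright tab 22 mm tall, moving 7 mm towards the knob as it drops. It falls in over the last 0.25 rad or so before the notch and centres the released knob once nearly in.
- slidebox: Bystander: grey plastic box 102 x 78 x 32 mm lying under the riser beside the carrier, in the other half, flush-sided and wider than the carrier. Origin under its centre.
- dishes: Bystander: stack of three round dishes, 90 mm across, 50 mm high, standing on the riser. Origin under its centre.
- jar: Bystander: amber bottle 64 mm across, 120 mm high. Origin under its centre.
- beaker: Bystander: glass beaker 70 mm across, 90 mm high. Origin under its centre.
- tuberack: Bystander: white tube rack 70 x 150 mm, 72 mm high over the caps. Origin under its centre.
- washbottle: Bystander: white bottle 60 mm across, 150 mm high. Origin under its centre.

How it is judged (in metres and radians):
On the way, in this order (a step that is already met when the one before it is completed fails the run):
1. the carrier lies fully down in the nest while the catch is still out of its notch (horizontal distance between carrier_mid and nest below 0.006 m and z of carrier_mid in the frame of nest below 0.003 m and angle between the x axis of carrier_mid and the y axis of nest, either way round below 0.09 rad and value of joint catch above 0.003 m), for 0.2 s.
2. the catch has dropped into its notch (value of joint catch below 0.0015 m), for 0.2 s.
At the end, for the whole second after the job is handed in: The catch is within 1.5 mm of the bottom of its notch; the carrier rests in the nest, its centre within 6 mm sideways and 3 mm in height of the nest point and its length within 0.09 rad of the nest's; everything is released and at rest (value of joint catch below 0.0015 m and horizontal distance between carrier_mid and nest below 0.006 m and z of carrier_mid in the frame of nest between -0.004 and 0.003 m and angle between the x axis of carrier_mid and the y axis of nest, either way round below 0.09 rad and linear speed of carrier below 0.02 m/s and velocity of joint knob below 0.1 rad/s); the robot touches nothing.
It fails at once if the carrier was tipped by more than about 20 degrees (angle between carrier_mid's own z axis and vertical above 0.35 rad).
It fails at once if another loose thing was shifted by more than 40 mm (distance of any of slidebox, dishes, jar, beaker, tuberack, washbottle from where it was at the start of the episode above 0.04 m).
It also fails if it takes over 53 s, if anything falls off the work surface, if the arm or the gripper's body presses on something with over 40 N, if the wrist force passes 120 N, or if a joint passes its speed limit or range.

## Working session

There is one attempt and no reset: what is moved stays moved. The work goes in short steps, Python scripts to look and compute and a tool call to move; the robot and the scene stay as the last step left them, time stands still between calls to the robot, and variables do not carry over. Pictures are saved under pics/ and viewed, and the job is handed in when it is done.

Besides the shell and the picture viewer there is one more tool, called after ">>>" as name(argument=value, ...) on one line, values as JSON. apply_moves: Moves the arm, as the interface text tells. Its arguments: {"type":"object","properties":{"series":{"type":"array","items":{"type":"array","items":{"type":"number"}}},"hand":{"type":"number"},"squeeze":{"type":"number"}},"required":["series"]}

```bash
mkdir -p pics; ls; cat > h.py <<'E'
import numpy as np, cv2
from workcell import env
def snap(n,f):
    p,d=env.snapshot(n); cv2.imwrite(f'pics/{f}.png',p[:,:,::-1]); np.savez(f'pics/{f}.npz',p=p,d=d); return p,d
def ray(n,u,v,z):
    c=env.calibration(n);K=np.array(c['camera_matrix']);R=np.array(c['R']);t=np.array(c['t'])
    o=-R.T@t; d=R.T@np.linalg.inv(K)@np.array([u,v,1.]); return o+d*(z-o[2])/d[2]
def proj(n,X):
    c=env.calibration(n);K=np.array(c['camera_matrix']);x=K@(np.array(c['R'])@np.array(X)+np.array(c['t'])); return x[:2]/x[2]
def cloud(n,d):
    c=env.calibration(n);K=np.array(c['camera_matrix']);R=np.array(c['R']);t=np.array(c['t'])
    v,u=np.indices(d.shape); P=np.stack([(u-K[0,2])/K[0,0]*d,(v-K[1,2])/K[1,1]*d,d],-1)
    W=(P-t)@R; W[d==0]=np.nan; return W
E
python3 - <<'E'
from h import *
snap('top','t0');snap('scene','s0')
print(env.get_state())
for n in('top','scene'):
  c=env.calibration(n);R=np.array(c['R']);print(n,c['camera_matrix'],-R.T@np.array(c['t']),R)
E
```

```text
pics
{'t': 0.1, 'joints': array([ 6.74148902e+01,  1.58749553e+01, -1.59067608e+00,  7.26517023e+01,
       -9.50017332e-04,  8.40759325e+01]), 'qd': array([ 0.12075008, -0.02623476,  0.17026583, -0.03496738, -0.07138243,
        0.03339414]), 'joint_torque': array([ 3.00202064e-04, -4.46710038e+01,  2.96127874e+01,  8.47381074e-03,
       -6.94885421e-05, -4.45260511e-06]), 'tool_pos': array([0.17893707, 0.59811634, 0.24425438]), 'tcp_rot': array([-1.79883195e+02, -1.11650975e-02,  1.63338947e+02]), 'contact_force': array([-1.05378883, -0.15632505,  0.15933529]), 'torque': array([-0.05228467,  0.0282737 ,  0.00339399]), 'grip_width': 0.0855855947463693}
top [[536.24736415   0.         287.0648714 ]
 [  0.         536.24736415 215.46901997]
 [  0.           0.           1.        ]] [ 0.22487086 -0.00645195  1.7222404 ] [[ 1.46872697e-03 -9.99971940e-01 -7.34584224e-03]
 [-9.84965777e-01 -1.77660290e-04 -1.72749489e-01]
 [ 1.72743337e-01  7.48912504e-03 -9.84938400e-01]]
scene [[497.99395558   0.         278.8200945 ]
 [  0.         497.99395558 219.32591336]
 [  0.           0.           1.        ]] [1.46015416 0.18956735 1.40400041] [[-0.17775614  0.98399948 -0.01215612]
 [ 0.80373545  0.13804229 -0.5787518 ]
 [-0.56781341 -0.11264699 -0.81541314]]
```

View pics/t0.png

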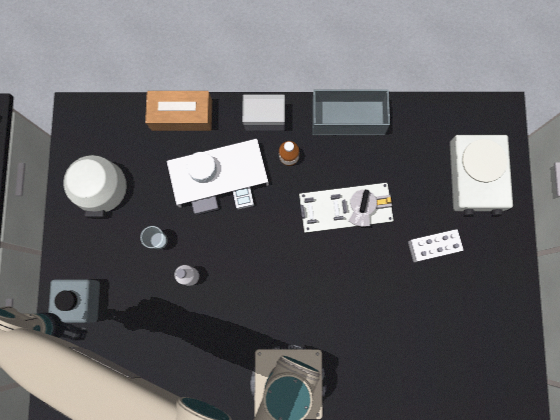

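View pics/s0.png

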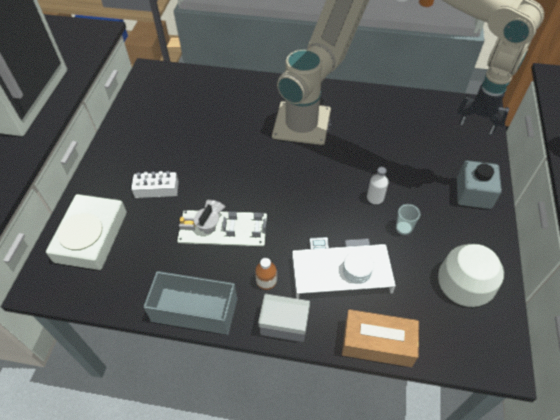

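The top view shows the riser around (217,172) with the carrier end at (243,198) and the grey slidebox at (204,205). The clamp is around (347,207), with its knob near (364,204) and its catch near (384,201). I'll zoom in.

```bash
python3 - <<'E'
from h import *
p=cv2.imread('pics/t0.png');s=cv2.imread('pics/s0.png')
a=cv2.resize(p[135:220,160:280],(780,552),interpolation=cv2.INTER_CUBIC)
b=cv2.resize(p[175:240,295:400],(788,488),interpolation=cv2.INTER_CUBIC)
c=cv2.resize(s[190:255,170:275],(788,488),interpolation=cv2.INTER_CUBIC)
d=cv2.resize(s[230:300,285:400],(788,480),interpolation=cv2.INTER_CUBIC)
for k,i in zip('abcd',(a,b,c,d)):cv2.imwrite(f'pics/z{k}.png',i)
E
```

```text
(no output)
```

View pics/za.png

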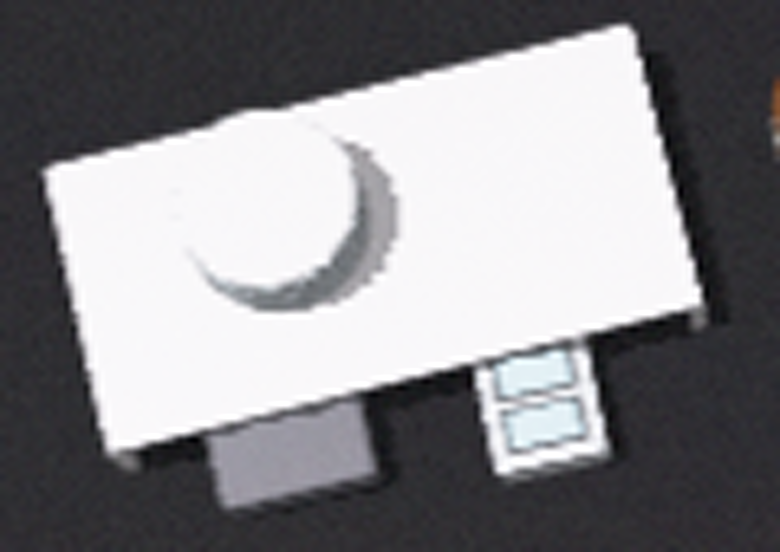

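View pics/zb.png

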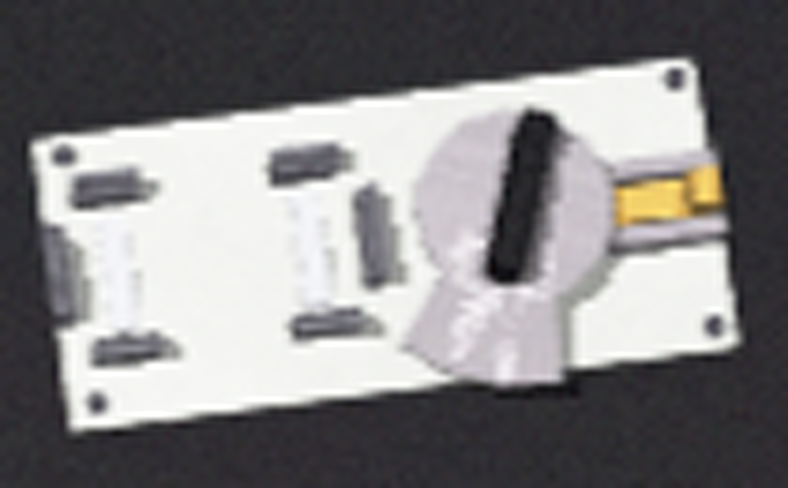

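View pics/zc.png

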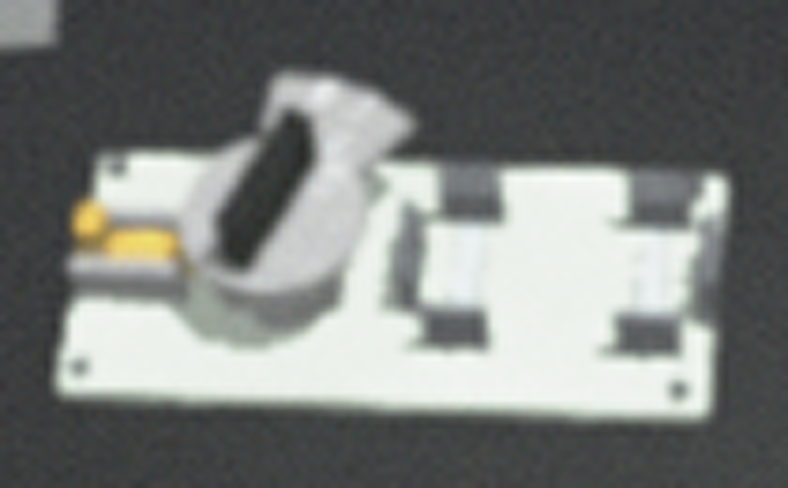

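View pics/zd.png

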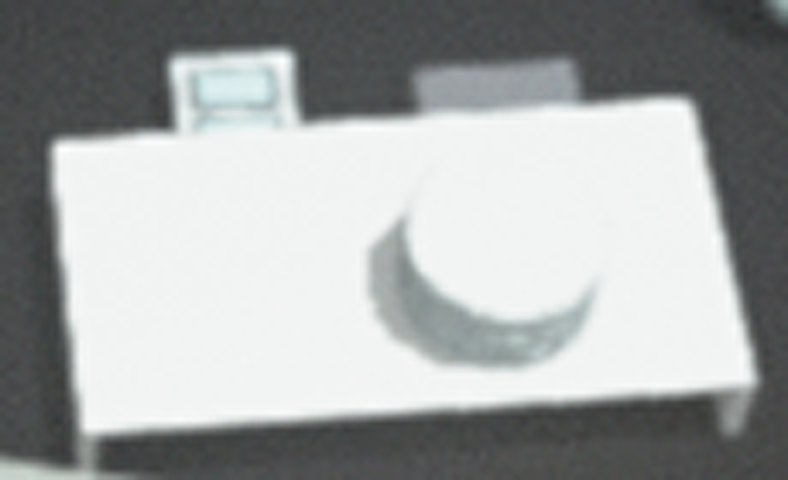

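The carrier has two windows showing, and its end is at crop (495–610, 345–475). The nest is to the left of the knob, and the wing points at the robot, so a clockwise turn swings it over the nest. Next I'll measure poses.

```bash
python3 - <<'E'
from h import *
import math
p=np.load('pics/t0.npz')['p']; d=np.load('pics/t0.npz')['d']
W=cloud('top',d)
hsv=cv2.cvtColor(p,cv2.COLOR_RGB2HSV)
def comp(mask,u,v):
    n,l=cv2.connectedComponents(mask.astype(np.uint8)); return l==l[v,u]
def rect(m,z):
    c,_=cv2.findContours(m.astype(np.uint8),cv2.RETR_EXTERNAL,cv2.CHAIN_APPROX_NONE)
    c=max(c,key=len)[:,0]
    P=np.array([ray('top',u,v,z)[:2] for u,v in c]); r=cv2.minAreaRect((P*1000).astype(np.float32)); return r,cv2.boxPoints(r)
V=hsv[...,2]
m=comp(V>150,230,180)
# plate by color white
print('labels')
white=(V>110)
mc=np.zeros_like(m); 
cl=comp((V>70)&(p.astype(int).sum(2)>200),310,222); mk=cl.copy()
r=rect(cl,.012);print('clamp',r, cl.sum())
rs=comp(V>120,230,160)
print('riser+carrier',rect(rs,.05),rs.sum())
# depth
for (u,v) in [(240,160),(200,168),(243,200),(205,207),(347,190),(289,150),(316,213),(365,200),(152,237),(186,275)]:
    print(u,v,W[v,u])
cv2.imwrite('pics/m.png',np.vstack([cl,rs])[:, :].astype(np.uint8)*255)
E
```

```text
labels
clamp (((551.6160278320312, -184.71592712402344), (136.12171936035156, 296.2681579589844), 6.98920202255249), array([[ 466.03564 ,  -45.964417],
       [ 502.08618 , -340.03104 ],
       [ 637.1964  , -323.46744 ],
       [ 601.1459  ,  -29.400818]], dtype=float32)) 3512
riser+carrier (((636.4102172851562, 226.61085510253906), (210.24546813964844, 303.4956970214844), 13.340949058532715), array([[499.10922, 350.0071 ],
       [569.1394 ,  54.70147],
       [773.7112 , 103.2146 ],
       [703.681  , 398.52023]], dtype=float32)) 4829
240 160 [0.69911423 0.15814702 0.05257592]
200 168 [0.65966247 0.27793431 0.10081547]
243 200 [0.57207406 0.14840527 0.03082995]
205 207 [0.5485865  0.26984235 0.03358354]
347 190 [ 0.60856699 -0.18855919  0.0148947 ]
289 150 [7.13716536e-01 5.86445223e-05 1.14100380e-01]
316 213 [ 0.53292462 -0.08716098  0.01218668]
365 200 [ 0.55676348 -0.23362958  0.1053443 ]
152 237 [0.45412173 0.44116544 0.01350713]
186 275 [0.32523751 0.30508905 0.12784242]
```

View pics/m.png

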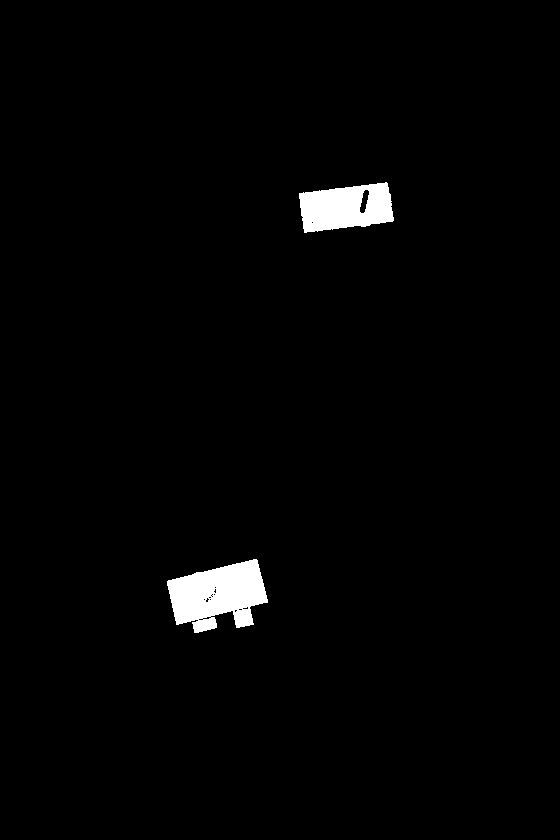

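```bash
cat > fit.py <<'E'
from h import *
def contour(n,img,box,thr,z,chan=None):
    u0,v0,u1,v1=box; k=8
    g=cv2.cvtColor(img,cv2.COLOR_RGB2GRAY)[v0:v1,u0:u1] if img.ndim==3 else img[v0:v1,u0:u1]
    g=cv2.resize(g,None,fx=k,fy=k,interpolation=cv2.INTER_CUBIC)
    m=(g>thr).astype(np.uint8)
    c,_=cv2.findContours(m,cv2.RETR_EXTERNAL,cv2.CHAIN_APPROX_NONE); c=max(c,key=cv2.contourArea)[:,0].astype(float)
    px=(c+.5)/k-.5+[u0,v0]
    return np.array([ray(n,u,v,z)[:2] for u,v in px])*1000, px
def edges(P,yaw,cen):
    c,s=np.cos(yaw),np.sin(yaw); return (P-cen)@np.array([[c,-s],[s,c]])  # local coords
def box_fit(P,yaw,cen,hx,hy,tol=8,trim=10,it=8):
    """refine pose of rectangle; returns yaw,cen and edge offsets"""
    cen=np.array(cen,float)
    for _ in range(it):
        L=edges(P,yaw,cen); out={}; sl=[]
        for name,a,s,h,o in(('+x',0,1,hx,hy),('-x',0,-1,hx,hy),('+y',1,1,hy,hx),('-y',1,-1,hy,hx)):
            q=L[(abs(L[:,a]*s-h)<tol)&(abs(L[:,1-a])<o-trim)]
            if len(q)<20: continue
            for _ in range(3):
                f=np.polyfit(q[:,1-a],q[:,a],1); r=q[:,a]-np.polyval(f,q[:,1-a]); q=q[abs(r)<max(1.5,2*r.std())]
            out[name]=(f[1],f[0],len(q)); sl.append((f[0]*(1 if a==1 else -1),len(q)))
        yaw+=sum(a*b for a,b in sl)/sum(b for a,b in sl)
        dx=[out[k][0]-(hx if k[0]=='+' else -hx) for k in('+x','-x') if k in out]
        dy=[out[k][0]-(hy if k[0]=='+' else -hy) for k in('+y','-y') if k in out]
        c,s=np.cos(yaw),np.sin(yaw); d=np.array([np.mean(dx) if dx else 0,np.mean(dy) if dy else 0])
        cen=cen+np.array([[c,-s],[s,c]])@d
    return np.degrees(yaw),cen,{k:(round(v[0],2),round(v[1],4),v[2]) for k,v in out.items()}
E
python3 - <<'E'
from fit import *
T=np.load('pics/t0.npz')['p'];S=np.load('pics/s0.npz')['p']
y0=np.radians(7);
for n,I,b,bc in(('top',T,(292,172,402,242),(0,0,0,0)),('scene',S,(172,188,275,252),0)):
    P,px=contour(n,I,b,130,.012); print(n,'clamp',box_fit(P,y0,(551,-185),65,145))
P,px=contour('top',T,(150,130,280,225),130,.05); print('riser',box_fit(P,np.radians(13.3),(671,235),75,150))
P,px=contour('scene',S,(285,235,400,300),130,.05); print('riser s',box_fit(P,np.radians(13.3),(671,235),75,150))
P,px=contour('top',T,(150,130,280,225),130,.03);
L=edges(P,np.radians(13.3),np.array([671,235])); q=L[L[:,0]<-70];print(q[::60].round(0).tolist())
E
```

```text
top clamp (np.float64(7.20224573770368), array([ 553.40598535, -185.68612012]), {'+x': (np.float64(64.74), np.float64(-0.0019), 655), '-x': (np.float64(-64.74), np.float64(-0.0021), 584), '+y': (np.float64(143.74), np.float64(-0.0063), 284), '-y': (np.float64(-143.74), np.float64(-0.0027), 259)})Traceback (most recent call last):
  File "<stdin>", line 5, in <module>
  File "fit.py", line 9, in contour
    return np.array([ray(n,u,v,z)[:2] for u,v in px])*1000, px
                     ~~~^^^^^^^^^
  File "h.py", line 6, in ray
    c=env.calibration(n);K=np.array(c['camera_matrix']);R=np.array(c['R']);t=np.array(c['t'])
ValueError: time passes only in moves, steps and waits
```

```bash
python3 - <<'E'
import re
s=open('h.py').read()
s=s.replace("env.calibration(n)","CAL(n)").replace("from workcell import env\n","""from workcell import env
import os,pickle
_c={}
def CAL(n):
    if n not in _c:
        f=f'cal_{n}.pkl'
        if not os.path.exists(f): pickle.dump(env.calibration(n),open(f,'wb'))
        _c[n]=pickle.load(open(f,'rb'))
    return _c[n]
""")
open('h.py','w').write(s)
E
python3 - <<'E'
from fit import *
T=np.load('pics/t0.npz')['p'];S=np.load('pics/s0.npz')['p']
y0=np.radians(7);
for n,I,b,bc in(('top',T,(292,172,402,242),(0,0,0,0)),('scene',S,(172,188,275,252),0)):
    P,px=contour(n,I,b,130,.012); print(n,'clamp',box_fit(P,y0,(551,-185),65,145))
P,px=contour('top',T,(150,130,280,225),130,.05); print('riser',box_fit(P,np.radians(13.3),(671,235),75,150))
P,px=contour('scene',S,(285,235,400,300),130,.05); print('riser s',box_fit(P,np.radians(13.3),(671,235),75,150))
P,px=contour('top',T,(150,130,280,225),130,.03);
L=edges(P,np.radians(13.3),np.array([671,235])); q=L[L[:,0]<-70];print(q[::60].round(0).tolist())
E
```

```text
top clamp (np.float64(7.20224573770368), array([ 553.40598535, -185.68612012]), {'+x': (np.float64(64.74), np.float64(-0.0019), 655), '-x': (np.float64(-64.74), np.float64(-0.0021), 584), '+y': (np.float64(143.74), np.float64(-0.0063), 284), '-y': (np.float64(-143.74), np.float64(-0.0027), 259)})
scene clamp (np.float64(7.503159383885465), array([ 555.48510984, -186.98670881]), {'+x': (np.float64(67.94), np.float64(0.0075), 646), '-x': (np.float64(-67.94), np.float64(0.0072), 340), '+y': (np.float64(145.65), np.float64(0.0197), 179), '-y': (np.float64(-145.65), np.float64(0.0174), 216)})
riser (np.float64(14.456286670166469), array([663.7252863 , 232.94526925]), {'+x': (np.float64(75.2), np.float64(0.0009), 619), '-x': (np.float64(-75.2), np.float64(-0.0007), 554), '+y': (np.float64(150.63), np.float64(-0.0003), 306), '-y': (np.float64(-150.63), np.float64(0.0009), 302)})
riser s (np.float64(14.381972265933593), array([665.02406439, 229.87283953]), {'+x': (np.float64(77.71), np.float64(0.0011), 730), '-x': (np.float64(-77.71), np.float64(-0.0004), 356), '+y': (np.float64(152.09), np.float64(0.0001), 288), '-y': (np.float64(-152.09), np.float64(0.0022), 293)})
[[-70.0, 152.0], [-81.0, 137.0], [-80.0, 112.0], [-80.0, 87.0], [-79.0, 62.0], [-79.0, 37.0], [-78.0, 12.0], [-78.0, -13.0], [-80.0, -37.0], [-104.0, -33.0], [-129.0, -34.0], [-137.0, -53.0], [-136.0, -76.0], [-125.0, -91.0], [-100.0, -91.0], [-76.0, -93.0], [-75.0, -118.0], [-75.0, -143.0]]
```

```bash
python3 - <<'E'
from fit import *
T=np.load('pics/t0.npz')['p'];S=np.load('pics/s0.npz')['p']
print(T[193:206,230:256].mean(2).round(0).astype(int))
for thr in (130,170,200,215):
  P,px=contour('top',T,(226,150,262,215),thr,.03)
  L=edges(P,np.radians(14.45),np.array([663.7,233]))
  out=[]
  for nm,q in(('front',L[(abs(L[:,0]+134)<7)&(abs(L[:,1]+63)<20)]),('+y',L[(abs(L[:,1]+36)<8)&(abs(L[:,0]+110)<18)]),('-y',L[(abs(L[:,1]+92)<8)&(abs(L[:,0]+110)<18)])):
    if len(q)<10: continue
    a=0 if nm=='front' else 1
    for _ in range(3):
        f=np.polyfit(q[:,1-a],q[:,a],1);r=q[:,a]-np.polyval(f,q[:,1-a]);q=q[abs(r)<max(1,2*r.std())]
    out.append((nm,f[0].round(3),np.polyval(f,-63 if a==0 else -110).round(1),len(q)))
  print(thr,out)
# rails
g=cv2.cvtColor(T,cv2.COLOR_RGB2GRAY)
k=8;b=(297,186,350,230)
G=cv2.resize(g[b[1]:b[3],b[0]:b[2]],None,fx=k,fy=k,interpolation=cv2.INTER_CUBIC)
n,l,st,ce=cv2.connectedComponentsWithStats((G<150).astype(np.uint8))
for i in range(1,n):
  if 200<st[i,4]<6000:
    c=cv2.findContours((l==i).astype(np.uint8),0,1)[0]; c=max(c,key=len)[:,0]
    P=np.array([ray('top',u,v,.047)[:2] for u,v in (c+.5)/k-.5+[b[0],b[1]]])*1000
    Q=edges(P,np.radians(7.2),np.array([553.4,-185.7])); print(st[i],Q.min(0).round(1),Q.max(0).round(1))
E
```

```text
[[ 28  29  25 190 247 218 181 236 238 237 238 238 236 237 236 237 237 214
  168 221 225 115  28  37  45  44]
 [ 31  29  30 190 247 220 166 224 236 236 237 236 235 227 195 166 144 145
  198 233 243 198  26  25  37  47]
 [ 37  46  45 105 214 231 168 207 236 216 164 152 134 152 176 221 244 246
  236 233 245 210  39  25  38  43]
 [ 51  46  51  99 211 233 160 134 158 178 198 234 246 237 205 176 171 167
  136 191 247 222  47  25  37  49]
 [ 49  47  49  49 199 248 246 245 239 205 179 176 170 168 208 236 238 236
  202 167 237 222  64  31  25  39]
 [ 46  48  48  50 193 248 224 146 167 186 222 238 237 237 238 237 237 237
  214 159 221 225 119  30  22  40]
 [ 49  45  49  45 201 249 232 188 221 238 238 238 238 237 239 237 238 236
  217 168 221 245 207  33  26  40]
 [ 47  48  48  47 102 216 231 175 209 237 238 238 238 237 236 237 237 237
  236 200 194 246 214  51  31  35]
 [ 49  47  46  50  80 205 242 206 207 237 238 237 237 237 236 236 237 236
  236 199 191 247 224  44  26  32]
 [ 45  48  47  47  48 201 249 221 183 238 238 237 237 236 237 225 185 160
  142 133 198 234 222  92  23  30]
 [ 46  46 
[... 220 characters left out ...]
7  45  46 104 218 242 237 247 247 247 246 247 246 245 241 219
  149 120 110 111 112  87  44  31]]
130 [('front', np.float64(0.05), np.float64(-130.2), 102), ('+y', np.float64(-0.02), np.float64(-31.2), 86), ('-y', np.float64(-0.045), np.float64(-88.5), 85)]
170 []
200 []
215 []
[ 270   66   86   45 2713] [23.5 16.1] [38.8 50.7]
[ 41  68  23  20 360] [ 44.3 131.6] [ 52.2 140.7]
[  60   93   89   43 2602] [23.8 99.9] [ 38.6 135.6]
[ 361  111   43  109 3402] [-25.2   1.8] [18.5 17.6]
[ 294  240   87   35 2106] [-44.   16.4] [-32.1  50.7]
[  83  267   82   36 2198] [-44.7 102.5] [-30.9 135.4]
[ 250  328  174   24 2578] [-79.4   3.8] [-69.   72.8]
[ 79 332  18  20 304] [-63.2 132.4] [-55.2 139.3]
```

```bash
python3 - <<'E'
from fit import *
z=np.load('pics/t0.npz');T=z['p'];W=cloud('top',z['d'])*1000
Q=edges(W[...,:2].reshape(-1,2),np.radians(7.2),np.array([553.4,-185.7])).reshape(W.shape[0],W.shape[1],2)
m=(W[...,2]>36)&(W[...,2]<53)&(abs(Q[...,0])<50)&(Q[...,1]>-5)&(Q[...,1]<150)
print(W[205:230,300:345,2][::6,::6].round(0))
n,l,st,ce=cv2.connectedComponentsWithStats(m.astype(np.uint8))
for i in range(1,n):
    if st[i,4]>5:
        q=Q[l==i];print(st[i,4],q.min(0).round(1),q.max(0).round(1),q.mean(0).round(1),W[l==i][:,2].mean().round(1))
m=(W[...,2]>85)&(W[...,2]<110)&(abs(Q[...,0])<60)&(abs(Q[...,1]+55)<60)
q=Q[m];print('bar',m.sum(),q.mean(0),q.min(0),q.max(0)); 
g=cv2.cvtColor(T,cv2.COLOR_RGB2GRAY);k=8;b=(352,184,380,220)
for n,I,b in(('top',T,(354,184,380,220)),('scene',np.load('pics/s0.npz')['p'],(192,198,220,230))):
  g=cv2.cvtColor(I,cv2.COLOR_RGB2GRAY)
  G=cv2.resize(g[b[1]:b[3],b[0]:b[2]],None,fx=k,fy=k,interpolation=cv2.INTER_CUBIC)
  c=cv2.findContours((G<90).astype(np.uint8),0,1)[0]; c=max([x for x in c if len(x)>10],key=cv2.contourArea)[:,0]
  for zz in(.096,):
    P=np.array([ray(n,u,v,zz)[:2] for u,v in (c+.5)/k-.5+[b[0],b[1]]])*1000
    L=edges(P,np.radians(7.2),np.array([553.4,-185.7]));print(n,cv2.minAreaRect(L.astype(np.float32)))
E
```

```text
[[ 4. 19. 12.  6.  3. 16. 18. 12.]
 [ 3.  9. 14. 13. 17. 13. 22.  8.]
 [ 2.  6. 19. 15. 11. 16. 45. 50.]
 [-1.  7.  8. 11. 10. 13. 11. 12.]
 [ 2.  8. 11. 18. 13.  7.  1.  2.]]
31 [29.8 18.3] [39.8 47.5] [35.  32.1] 43.0
25 [ 29.6 105.1] [ 40.1 131.8] [ 34.6 118.2] 43.4
37 [-20.7   3.3] [20.7 12.5] [-0.9  8.4] 43.7
33 [-20.1 137.7] [ 17.5 146.9] [ -1.9 142.5] 43.8
22 [-40.   18.7] [-30.3  47.2] [-35.2  31.9] 42.8
21 [-39.4 104.7] [-31.6 131.4] [-35.5 118.9] 43.2
bar 119 [ -1.23389675 -48.81384087] [-33.59701356 -66.46168424] [ 33.53007396 -30.44808102]
top ((-3.4705142974853516, -46.406639099121094), (18.905620574951172, 73.74160766601562), 69.7748794555664)
scene ((-33.28723907470703, -53.663490295410156), (48.71112823486328, 94.16663360595703), 2.498286247253418)
```

```bash
cat > plan.py <<'E'
# usage: plan.py go x y z yaw  | plan.py commit x y z 0 0 rz   (mm, deg)
import sys,json,os
import numpy as np
f='cmd.json'
c=json.load(open(f)) if os.path.exists(f) else [179,599,245,163.338]
a=[float(v) for v in sys.argv[2:]]
def fr(y): y=np.radians(y); return np.array([np.cos(y),np.sin(y)]),np.array([np.sin(y),-np.cos(y)])
X,Y=fr(c[3])
if sys.argv[1]=='go':
    d=np.array(a[:2])-c[:2]; dy=(a[3]-c[3]+180)%360-180
    print('row',round(d@X,1),round(d@Y,1),round(c[2]-a[2],1),0,0,round(-np.radians(dy),4),'rows>=',round(max(np.hypot(np.hypot(*d),c[2]-a[2])/41.7,abs(dy)/7.16),1))
else:
    p=np.array(c[:2])+a[0]*X+a[1]*Y
    c=[p[0],p[1],c[2]-a[2],c[3]-np.degrees(a[5])]; json.dump(c,open(f,'w')); print(c)
E
python3 plan.py go 574 148 245 192.1
python3 - <<'E'
from fit import *
z=np.load('pics/t0.npz');W=cloud('top',z['d'])*1000
Q=edges(W[...,:2].reshape(-1,2),np.radians(7.2),np.array([553.4,-185.7])).reshape(420,560,2)
for lo in(80,88,92):
  m=(W[...,2]>lo)&(W[...,2]<115)&(abs(Q[...,0])<60)&(abs(Q[...,1]+49)<50)
  q=Q[m];u,s,v=np.linalg.svd(q-q.mean(0));print(lo,len(q),q.mean(0),np.degrees(np.arctan2(v[0,1],v[0,0])),np.ptp((q-q.mean(0))@v.T,axis=0))
Q=edges(W[...,:2].reshape(-1,2),np.radians(14.45),np.array([663.7,233])).reshape(420,560,2)
for nm,lo,hi,y0,y1 in(('carrier',20,40,-110,-20),('box',22,42,-10,120)):
  m=(W[...,2]>lo)&(W[...,2]<hi)&(Q[...,0]<-82)&(Q[...,0]>-150)&(Q[...,1]>y0)&(Q[...,1]<y1)
  q=Q[m];print(nm,len(q),q.min(0),q.max(0),q.mean(0))
E
```

```text
row -507.7 -318.8 0.0 0 0 -0.502 rows>= 14.4
80 123 [ -1.82091604 -48.37870382] 159.0399011995758 [69.71076462 16.49780751]
88 114 [ -0.93028101 -48.91235037] 158.89140050047484 [69.70172634 16.5667233 ]
92 101 [ -0.18831197 -49.18290539] 159.4450781971001 [68.90912988 16.30921177]
carrier 265 [-131.20751851  -90.05962406] [-82.34167177 -33.17586566] [-106.42426533  -61.8518061 ]
box 240 [-114.63977724   24.8236419 ] [-82.01102699 102.84079339] [-98.35141641  64.05637776]
```

>>> apply_moves(series=[[-508,-319,0,0,0,-0.502],[-508,-319,0,0,0,-0.502],[-508,-319,0,0,0,-0.502],[-508,-319,0,0,0,-0.502],[-508,-319,0,0,0,-0.502],[-508,-319,0,0,0,-0.502],[-508,-319,0,0,0,-0.502],[-508,-319,0,0,0,-0.502],[-508,-319,0,0,0,-0.502],[-508,-319,0,0,0,-0.502],[-508,-319,0,0,0,-0.502],[-508,-319,0,0,0,-0.502]], hand=85, squeeze=40)

```text
t: 1.1
tool_pos: [0.5042, 0.2266, 0.245]
tcp_rot: [180.0, -0.0, -167.9]
contact_force: [0.4, 0.6, -0.4]
grip_width: 0.0848
```

>>> apply_moves(series=[[0,0,0,0,0,0],[0,0,0,0,0,0]])

```text
t: 1.27
tool_pos: [0.5045, 0.2267, 0.2447]
tcp_rot: [180.0, -0.1, -168.1]
contact_force: [0.0, 0.2, 0.2]
grip_width: 0.0847
```

```bash
python3 - <<'E'
from h import *
import json
s=env.get_state();print(s['t'],s['tool_pos'],s['tcp_rot'])
p=s['tool_pos']*1000
json.dump([p[0],p[1],245,s['tcp_rot'][2]%360],open('cmd.json','w'))
E
python3 plan.py go 574 147.5 90 192.1;python3 plan.py go 574 147.5 17 192.1
```

```text
1.2667 [0.50447204 0.22669981 0.24471398] [ 1.79992662e+02 -6.52897671e-02 -1.68143742e+02]
row -51.8 -91.8 155.0 0 0 -0.0043 rows>= 4.5
row -51.8 -91.8 228.0 0 0 -0.0043 rows>= 6.0
```

>>> apply_moves(series=[[-52,-92,40,0,0,-0.004],[-52,-92,80,0,0,-0.004],[-52,-92,120,0,0,-0.004],[-52,-92,155,0,0,-0.004],[-52,-92,185,0,0,-0.004],[-52,-92,205,0,0,-0.004],[-52,-92,220,0,0,-0.004],[-52,-92,228,0,0,-0.004],[-52,-92,228,0,0,-0.004],[-52,-92,228,0,0,-0.004]])

```text
t: 2.1
tool_pos: [0.5738, 0.1506, 0.018]
tcp_rot: [180.0, 0.0, -167.6]
contact_force: [0.2, 0.1, -0.7]
grip_width: 0.0853
```

```bash
python3 plan.py commit -52 -92 228 0 0 -.004; python3 - <<'E'
from h import *
p,d=snap('scene','s1');cv2.imwrite('pics/s1z.png',cv2.resize(p[180:300,270:420][:,:,::-1],(750,600)))
E
```

```text
[np.float64(574.2647327951511), np.float64(147.34629452758438), 17.0, np.float64(192.0854412280708)]
```

View pics/s1z.png

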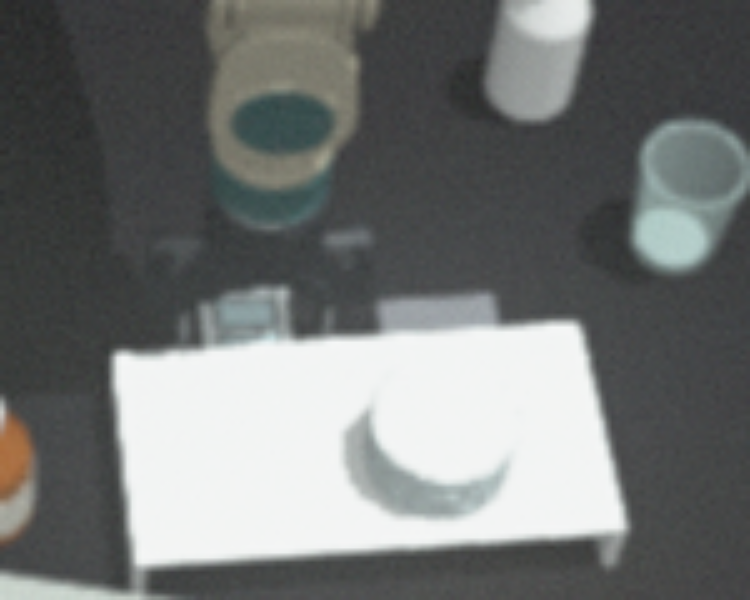

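The fingers straddle the carrier end (scene crop: fingers at x≈190 and 327, carrier 205–288). I'll close and pull.

>>> apply_moves(series=[[0,0,0,0,0,0],[0,0,0,0,0,0],[0,0,0,0,0,0],[0,0,0,0,0,0],[0,0,0,0,0,0],[0,0,0,0,0,0],[0,0,0,0,0,0],[0,0,0,0,0,0]], hand=45, squeeze=30)

```text
t: 2.82
tool_pos: [0.5757, 0.1488, 0.0198]
tcp_rot: [-179.9, 0.2, -167.7]
contact_force: [-0.4, -2.6, 6.6]
grip_width: 0.0559
```

>>> apply_moves(series=[[0,0,-2,0,0,0],[8,0,-3,0,0,0],[20,0,-3,0,0,0],[35,0,-3,0,0,0],[50,0,-3,0,0,0],[65,0,-3,0,0,0],[80,0,-3,0,0,0],[95,0,-3,0,0,0],[105,0,-3,0,0,0],[110,0,-3,0,0,0],[110,0,-3,0,0,0],[110,0,-3,0,0,0]])

```text
t: 3.82
tool_pos: [0.4653, 0.1259, 0.0202]
tcp_rot: [180.0, -0.1, -167.7]
contact_force: [-2.0, -0.4, -0.4]
grip_width: 0.0555
```

```bash
python3 plan.py commit 110 0 -3 0 0 0; python3 - <<'E'
from h import *
p,d=snap('scene','s2');cv2.imwrite('pics/s2z.png',cv2.resize(p[150:300,270:420][:,:,::-1],(600,600)))
E
```

```text
[np.float64(466.7027212100207), np.float64(124.31558321073015), 20.0, np.float64(192.0854412280708)]
```

View pics/s2z.png

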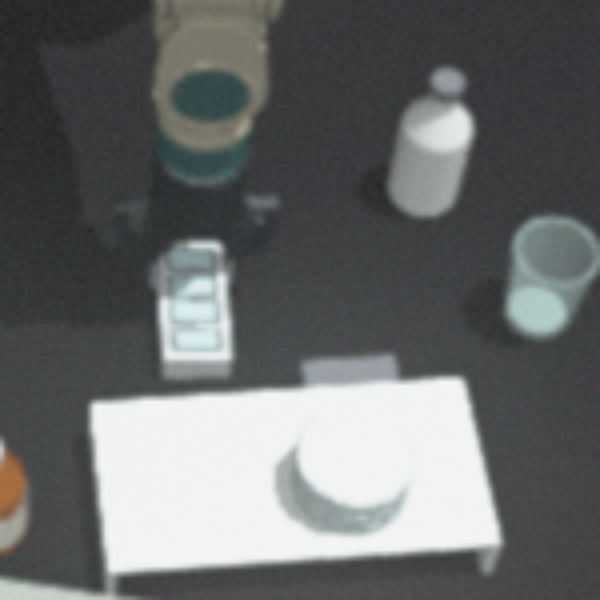

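All four windows show, so the carrier is clear of the riser. I'll set it down, release, rise, and measure it before regrasping.

>>> apply_moves(series=[[0,0,1,0,0,0],[0,0,1,0,0,0],[0,0,1,0,0,0],[0,0,1,0,0,0],[0,0,-30,0,0,0],[0,0,-70,0,0,0],[0,0,-110,0,0,0],[60,0,-130,0,0,0],[60,0,-130,0,0,0],[60,0,-130,0,0,0]], hand=85)

```text
t: 4.7
tool_pos: [0.4049, 0.1128, 0.152]
tcp_rot: [-180.0, 0.0, -167.7]
contact_force: [-1.2, -0.7, 0.0]
grip_width: 0.0848
```

```bash
python3 plan.py commit 60 0 -130 0 0 0; python3 - <<'E'
from h import *
p,d=snap('scene','s3');cv2.imwrite('pics/s3z.png',cv2.resize(p[170:250,290:350][:,:,::-1],(450,600),interpolation=cv2.INTER_CUBIC))
p,d=snap('top','t3');cv2.imwrite('pics/t3.png',p[:,:,::-1])
E
```

```text
[np.float64(408.03253307267687), np.float64(111.75337703790058), 150.0, np.float64(192.0854412280708)]
```

View pics/s3z.png

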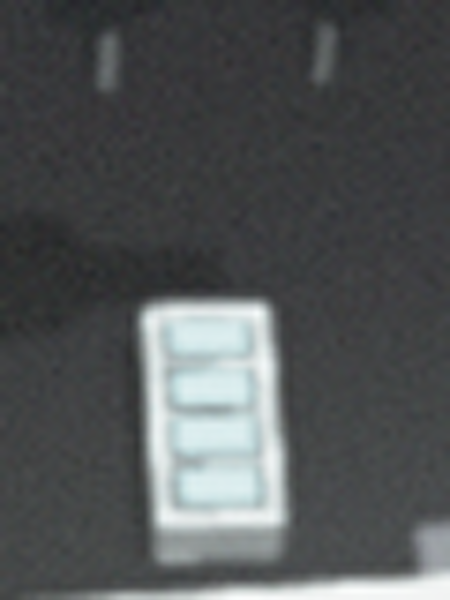

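View pics/t3.png

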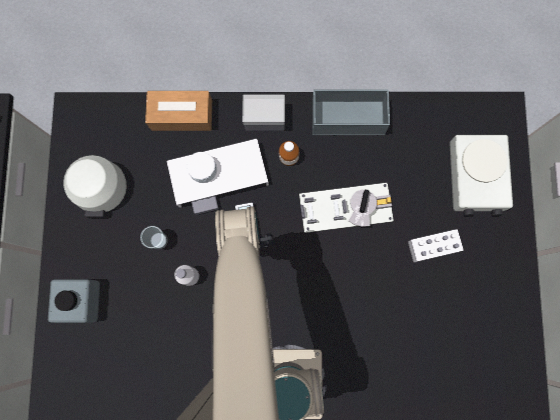

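```bash
python3 - <<'E'
from fit import *
S=np.load('pics/s3.npz')['p']; z=np.load('pics/s3.npz')
for thr in(130,160,180):
  P,px=contour('scene',S,(300,200,336,248),thr,.03); print(thr,box_fit(P,np.radians(12.3),(502,133),60,28,tol=8,trim=6))
W=cloud('scene',z['d'])*1000
Q=edges(W[...,:2].reshape(-1,2),np.radians(12.3),np.array([502,133])).reshape(420,560,2)
m=(W[...,2]>24)&(W[...,2]<38)&(abs(Q[...,0])<75)&(abs(Q[...,1])<45)
q=Q[m];print(len(q),q.min(0),q.max(0),q.mean(0),W[m][:,2].mean())
E
```

```text
130 (np.float64(10.909634470597013), array([500.26598377, 132.57527677]), {'-x': (np.float64(-60.0), np.float64(0.0001), 103), '+y': (np.float64(29.96), np.float64(0.0004), 211), '-y': (np.float64(-29.96), np.float64(-0.0003), 211)})
160 (np.float64(11.210475924615286), array([503.83724905, 133.1630041 ]), {'+x': (np.float64(62.22), np.float64(-0.0234), 108), '-x': (np.float64(-62.22), np.float64(0.0013), 103), '+y': (np.float64(28.77), np.float64(-0.0066), 212), '-y': (np.float64(-28.77), np.float64(-0.0047), 212)})
180 (np.float64(11.021136927380129), array([503.27364199, 133.02175841]), {'+x': (np.float64(60.69), np.float64(-0.0099), 107), '-x': (np.float64(-60.69), np.float64(0.003), 102), '+y': (np.float64(27.97), np.float64(-0.0021), 212), '-y': (np.float64(-27.97), np.float64(-0.0015), 211)})
474 [-60.29133289 -30.13838123] [65.57136037 27.86202877] [ 3.6565637  -1.83359543] 29.76544511230061
```

```bash
python3 -c "
from h import *
s=env.get_state();print(s['tool_pos'],s['tcp_rot'],s['qd'])"
python3 plan.py go 502.5 134 80 192.1;python3 plan.py go 502.5 134 20 192.1
```

```text
[0.40784053 0.11321318 0.15087613] [-1.79989256e+02  1.28408187e-01 -1.67672423e+02] [-0.06045679  2.12812518  1.1509753  -0.92656355 -0.06761155  0.0045143 ]
row -97.0 2.0 70.0 0 0 -0.0003 rows>= 2.9
row -97.0 2.0 130.0 0 0 -0.0003 rows>= 3.9
```

>>> apply_moves(series=[[-35,0.6,5,0,0,0],[-70,0.6,20,0,0,0],[-97,0.6,50,0,0,0],[-97,0.6,85,0,0,0],[-97,0.6,115,0,0,0],[-97,0.6,130,0,0,0],[-97,0.6,130,0,0,0],[-97,0.6,130,0,0,0]])

```text
t: 5.47
tool_pos: [0.5018, 0.1344, 0.0187]
tcp_rot: [180.0, -0.2, -167.7]
contact_force: [0.3, 0.7, 0.5]
grip_width: 0.085
```

>>> apply_moves(series=[[0,0,0,0,0,0],[0,0,0,0,0,0],[0,0,0,0,0,0],[0,0,0,0,0,0],[0,0,0,0,0,0],[0,0,0,0,0,0],[0,0,0,0,0,0],[0,0,0,0,0,0]], hand=45, squeeze=40)

```text
t: 6.13
tool_pos: [0.5044, 0.1345, 0.0224]
tcp_rot: [-179.9, 0.3, -167.7]
contact_force: [-0.5, -1.1, 6.7]
grip_width: 0.0549
```

>>> apply_moves(series=[[0,0,-10,0,0,0],[0,0,-30,0,0,0],[0,0,-60,0,0,0],[0,0,-80,0,0,0],[0,0,-80,0,0,0],[0,0,-80,0,0,0],[0,0,-80,0,0,0],[0,0,-80,0,0,0]])

```text
t: 6.8
tool_pos: [0.5002, 0.1342, 0.0985]
tcp_rot: [180.0, -0.2, -167.7]
contact_force: [-1.0, -1.3, -3.5]
grip_width: 0.055
```

```bash
python3 - <<'E'
from h import *
import json
s=env.get_state();print(s)
p=s['tool_pos']*1000
json.dump([p[0],p[1],p[2],s['tcp_rot'][2]%360],open('cmd.json','w'))
p,d=snap('scene','s4');cv2.imwrite('pics/s4z.png',cv2.resize(p[130:260,270:400][:,:,::-1],(600,600),interpolation=cv2.INTER_CUBIC))
E
python3 plan.py go 543.5 -111 100 97.2
```

```text
{'t': 6.8, 'joints': array([ 7.86160601e+00,  1.24276239e+01, -2.51148771e+01,  5.26915133e+01,
        7.70539580e-03, -4.46731289e+00]), 'qd': array([-0.0047334 ,  0.44236183,  0.01162727, -0.0141639 , -0.09092097,
        0.0671354 ]), 'joint_torque': array([-2.20036440e-03, -3.93293273e+01,  2.69222653e+01, -2.86694634e-02,
        9.98032447e-04, -3.77320941e-05]), 'tool_pos': array([0.5001878 , 0.13421479, 0.09845307]), 'tcp_rot': array([ 179.97409046,   -0.23270311, -167.67104422]), 'contact_force': array([-1.03679673, -1.30929568, -3.50533422]), 'torque': array([-0.03545645, -0.01269827, -0.01757264]), 'grip_width': 0.05498387517883441}
row 10.0 -248.8 -1.5 0 0 1.6603 rows>= 13.3
```

View pics/s4z.png

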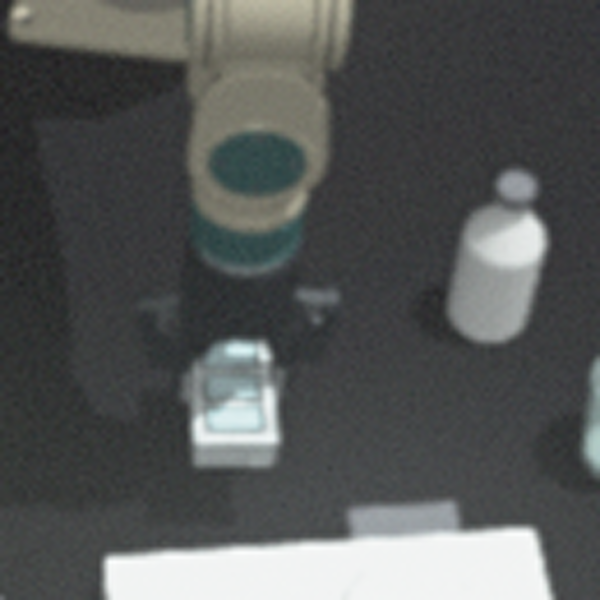

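>>> apply_moves(series=[[1,-20,0,0,0,0.12],[2,-40,0,0,0,0.24],[3,-60,0,0,0,0.36],[4,-80,0,0,0,0.48],[5,-100,0,0,0,0.6],[6,-120,0,0,0,0.72],[7,-140,0,0,0,0.84],[8,-160,0,0,0,0.96],[9,-180,0,0,0,1.08],[9,-195,0,0,0,1.2],[9,-200,0,0,0,1.3],[9,-200,0,0,0,1.3]])

```text
t: 7.85
tool_pos: [0.5356, -0.0641, 0.0989]
tcp_rot: [-179.9, -0.1, 117.6]
contact_force: [0.3, 0.4, -3.9]
grip_width: 0.0552
```

```bash
python3 plan.py commit 9 -200 0 0 0 1.3;python3 plan.py go 543.5 -111 100 97.2
```

```text
[np.float64(534.1001881194953), np.float64(-63.09448281290392), 98.45307487544642, np.float64(117.844442413819)]
row -46.7 -14.1 -1.5 0 0 0.3603 rows>= 2.9
```

>>> apply_moves(series=[[-12,-4,0,0,0,0.09],[-24,-7,0,0,0,0.18],[-36,-11,0,0,0,0.27],[-47,-14,5,0,0,0.36],[-47,-14,10,0,0,0.36],[-47,-14,15,0,0,0.36],[-47,-14,15,0,0,0.36],[-47,-14,15,0,0,0.36],[-47,-14,15,0,0,0.36]])

```text
t: 8.6
tool_pos: [0.5452, -0.11, 0.085]
tcp_rot: [-180.0, -0.0, 97.3]
contact_force: [-0.2, 0.1, -3.5]
grip_width: 0.0549
```

```bash
python3 plan.py commit -47 -14 15 0 0 0.36; python3 - <<'E'
from h import *
s=env.get_state();print(s['tool_pos'],s['tcp_rot'],s['contact_force'])
p,d=snap('scene','s5');cv2.imwrite('pics/s5z.png',cv2.resize(p[160:260,160:290][:,:,::-1],(780,600),interpolation=cv2.INTER_CUBIC))
p,d=snap('top','t5');cv2.imwrite('pics/t5z.png',cv2.resize(p[165:245,290:400][:,:,::-1],(770,560),interpolation=cv2.INTER_CUBIC))
E
```

```text
[np.float64(543.6735369063946), np.float64(-111.19179035713529), 83.45307487544642, np.float64(97.21796178910935)]
[ 0.54523269 -0.11004297  0.08498115] [-1.79952061e+02 -3.75247516e-02  9.73464875e+01] [-0.23309636  0.05530537 -3.49664526]
```

View pics/s5z.png

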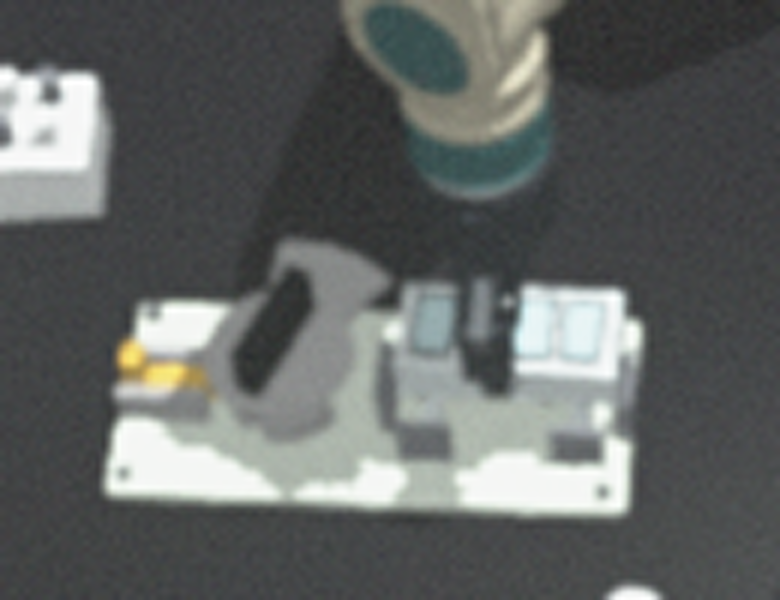

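View pics/t5z.png

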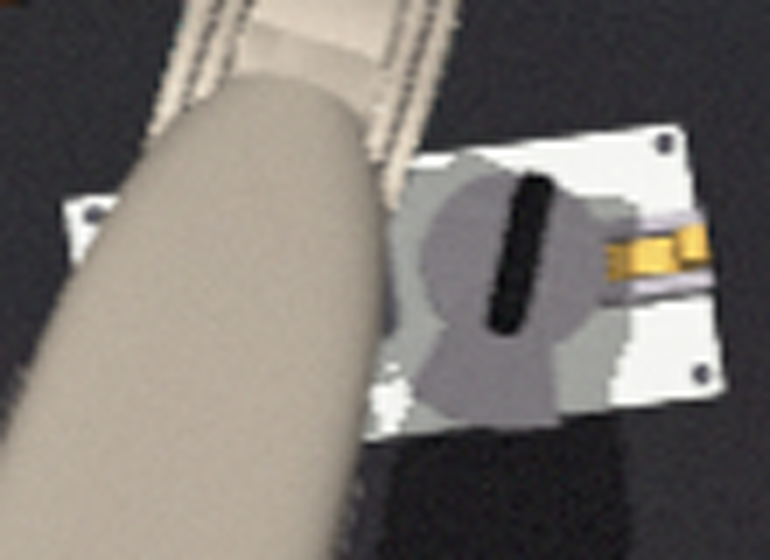

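```bash
cat > nest.py <<'E'
from fit import *
C=np.array([553.4,-185.7]);A=np.radians(7.2)
def loc(n,f):
    z=np.load(f'pics/{f}.npz');W=cloud(n,z['d'])*1000
    return z['p'],W,edges(W[...,:2].reshape(-1,2),A,C).reshape(420,560,2)
if __name__=='__main__':
    for n,f in(('top','t0'),('scene','s0')):
        p,W,Q=loc(n,f)
        m=(W[...,2]>36)&(W[...,2]<53)&(abs(Q[...,0])<50)&(Q[...,1]>-5)&(Q[...,1]<155)
        k,l,st,ce=cv2.connectedComponentsWithStats(m.astype(np.uint8))
        for i in range(1,k):
            if st[i,4]>8:
                q=Q[l==i];print(n,st[i,4],q.min(0).round(1),q.max(0).round(1),q.mean(0).round(1),W[l==i][:,2].mean().round(1))
    p,W,Q=loc('scene','s5')
    m=(W[...,2]>88)&(W[...,2]<103)&(abs(Q[...,0])<45)&(Q[...,1]>0)&(Q[...,1]<155)
    q=Q[m];print(len(q),q.min(0),q.max(0),np.median(W[m][:,2]))
    # bright contour of top face at z .0955
    g=cv2.cvtColor(p,cv2.COLOR_RGB2GRAY)
    for zt in(.0955,):
        P,px=contour('scene',p,(240,205,270,226),185,zt); L=edges(P,A,C)
        print(L.min(0),L.max(0)); 
        e=L[(L[:,1]>L[:,1].max()-6)&(abs(L[:,0])<20)];print('+y end',np.median(e[:,1]), np.polyfit(e[:,0],e[:,1],1))
        e=L[(L[:,0]<L[:,0].min()+8)];e=e[(e[:,1]>95)&(e[:,1]<128)];print('-x side',np.polyfit(e[:,1]-75,e[:,0],1))
    print(W[205:228,222:268:3,2][::3].round(0))
E
python3 nest.py
```

```text
top 31 [29.8 18.3] [39.8 47.5] [35.  32.1] 43.0
top 25 [ 29.6 105.1] [ 40.1 131.8] [ 34.6 118.2] 43.4
top 37 [-20.7   3.3] [20.7 12.5] [-0.9  8.4] 43.7
top 33 [-20.1 137.7] [ 17.5 146.9] [ -1.9 142.5] 43.8
top 22 [-40.   18.7] [-30.3  47.2] [-35.2  31.9] 42.8
top 21 [-39.4 104.7] [-31.6 131.4] [-35.5 118.9] 43.2
scene 33 [-40.7  17.7] [-27.1  44.7] [-34.3  31.7] 42.9
scene 30 [-42.9 102.5] [-26.9 129.9] [-34.9 115.9] 42.9
scene 32 [-19.4   1.6] [25.2 10.9] [3.2 5.7] 43.1
scene 29 [-20.4 135.3] [ 21.  144.7] [  3.4 140. ] 42.4
scene 22 [33.9 15.4] [41.9 45.6] [37.8 28.1] 43.1
scene 20 [ 33.3 102.1] [ 42.2 128.6] [ 37.8 115.1] 44.1
348 [-29.05535638  18.49386715] [ 43.55531494 139.35102419] 92.19586352068619
[-23.39865554  84.83203416] [ 37.8615043  152.19431697]
+y end 151.1852061601881 [3.53825708e-02 1.50207299e+02]
-x side [ -0.0267109  -20.94573588]
[[ 66.  -5.   3.  -7.  -2. 190. 194. 184. 169.  -4.  -4.  -1.  -2.  -4.
   -2.  -2.]
 [ 64.  -0.  91.  93.  88. 175. 180. 181. 159.  91.   4.  -3.   1.   4.
   -8.  -6.]
 [ -2.  -0.  89.  90.  92. 147. 174. 137. 154.  89.  91.  90.  93.  89.
  -12.  -3.]
 [  9.  18.  96.  87.  91. 182. 178. 175.  96.  92.  95.  88.  90.  93.
   14.   4.]
 [ 16.   7.  91.  88.  97. 172. 169. 175.  97.  91.  91.  96.  92.  94.
   15.   1.]
 [ 46.  93.  91.  96.  87. 153. 146. 150.  85.  89.  96.  97.  89.  95.
   45.   5.]
 [ 43.  36.  75.  74.  78. 126. 129. 128.  79.  86.  83.  82.  81.  87.
   45.   3.]
 [ 42.  29.  10.  20.  18.  66.  65.  84.  64.  67.  69.  70.  65.  67.
   48.   4.]]
```

```bash
python3 - <<'E'
from nest import *
def l2w(x,y): c,s=np.cos(A),np.sin(A); return C+np.array([c*x-s*y,s*x+c*y])
def prof(n,f,z,xs,ys):
    g=cv2.cvtColor(np.load(f'pics/{f}.npz')['p'],cv2.COLOR_RGB2GRAY).astype(np.float32)
    out=[]
    for x in xs:
        uv=np.array([proj(n,np.r_[l2w(x,y),z*1000]/1000) for y in ys],np.float32)
        out.append(cv2.remap(g,uv[:,:1],uv[:,1:],cv2.INTER_CUBIC)[:,0])
    return np.mean(out,0)
ys=np.arange(0,165,3)
p=prof('scene','s5',.092,np.arange(-8,25,3),ys)
print([(int(a),int(b)) for a,b in zip(ys,p)])
p=prof('scene','s5',.092,np.arange(-20,-17,1),ys)
print([(int(a),int(b)) for a,b in zip(ys,p)])
p=prof('scene','s0',.047,np.arange(-12,13,3),np.arange(-10,160,2))
print([(int(a),int(b)) for a,b in zip(np.arange(-10,160,2),p)])
E
```

```text
[(0, 165), (3, 166), (6, 162), (9, 157), (12, 157), (15, 167), (18, 179), (21, 183), (24, 171), (27, 150), (30, 144), (33, 152), (36, 157), (39, 157), (42, 158), (45, 155), (48, 134), (51, 110), (54, 88), (57, 86), (60, 101), (63, 110), (66, 109), (69, 93), (72, 74), (75, 66), (78, 63), (81, 79), (84, 142), (87, 212), (90, 234), (93, 235), (96, 234), (99, 231), (102, 219), (105, 220), (108, 217), (111, 222), (114, 230), (117, 234), (120, 235), (123, 234), (126, 229), (129, 221), (132, 231), (135, 243), (138, 238), (141, 215), (144, 204), (147, 211), (150, 193), (153, 127), (156, 78), (159, 67), (162, 70)]
[(0, 130), (3, 123), (6, 109), (9, 87), (12, 66), (15, 60), (18, 90), (21, 139), (24, 161), (27, 153), (30, 136), (33, 141), (36, 147), (39, 149), (42, 147), (45, 136), (48, 114), (51, 83), (54, 68), (57, 87), (60, 120), (63, 135), (66, 124), (69, 97), (72, 79), (75, 98), (78, 117), (81, 103), (84, 128), (87, 202), (90, 225), (93, 226), (96, 225), (99, 220), (102, 214), (105, 222), (108, 234), (111, 235), (114, 231), (117, 228), (120, 227), (123, 230), (126, 232), (129, 232), (132, 
[... 375 characters left out ...]
09), (38, 208), (40, 207), (42, 205), (44, 205), (46, 208), (48, 214), (50, 223), (52, 232), (54, 236), (56, 238), (58, 238), (60, 238), (62, 238), (64, 238), (66, 239), (68, 239), (70, 239), (72, 239), (74, 239), (76, 239), (78, 239), (80, 239), (82, 239), (84, 239), (86, 239), (88, 239), (90, 239), (92, 238), (94, 238), (96, 235), (98, 232), (100, 228), (102, 224), (104, 221), (106, 216), (108, 213), (110, 210), (112, 208), (114, 209), (116, 210), (118, 210), (120, 207), (122, 205), (124, 206), (126, 208), (128, 210), (130, 210), (132, 211), (134, 207), (136, 192), (138, 167), (140, 146), (142, 139), (144, 137), (146, 129), (148, 111), (150, 88), (152, 72), (154, 65), (156, 65), (158, 66)]
```

```bash
python3 - <<'E'
from nest import *
def l2w(x,y): c,s=np.cos(A),np.sin(A); return C+np.array([c*x-s*y,s*x+c*y])
def prof(n,f,z,xs,y):
    g=cv2.cvtColor(np.load(f'pics/{f}.npz')['p'],cv2.COLOR_RGB2GRAY).astype(np.float32)
    uv=np.array([proj(n,np.r_[l2w(x,y),z*1000]/1000) for x in xs],np.float32)
    return cv2.remap(g,uv[:,:1],uv[:,1:],cv2.INTER_CUBIC)[:,0]
def cross(xs,p,rising,lo,hi):
    m=(xs>=lo)&(xs<=hi);x=xs[m];q=p[m];t=(q.max()+q.min())/2
    s=(q-t)*(1 if rising else -1);i=np.where((s[:-1]<0)&(s[1:]>=0))[0]
    return x[i[0]]+(x[1]-x[0])*(-s[i[0]])/(s[i[0]+1]-s[i[0]]) if len(i) else np.nan
xs=np.arange(-60,75,.5)
for y in(95,100,105,110,115,120,125,130,135):
    p=prof('scene','s5',.092,xs,y); print(y,round(cross(xs,p,True,-40,-18),1),round(cross(xs,p,False,22,42),1))
for y in(115,124): print(prof('scene','s5',.092,xs,y)[::4].astype(int))
# clamp plate -x edge in scene s0, z .012 ; plate +x edge
xs=np.arange(-85,-50,.5)
ye=[y for y in range(30,141,10)]
e=[cross(xs,prof('scene','s0',.012,xs,y),True,-80,-55) for y in ye];print(np.round(e,1),np.polyfit(ye,e,1))
e=[cross(xs,prof('top','t0',.012,xs,y),True,-80,-55) for y in ye];print(np.round(e,1),np.polyfit(ye,e,1))
xs=np.arange(55,80,.5)
ye=[y for y in range(-130,141,10)]
e=[cross(xs,prof('top','t0',.012,xs,y),False,55,78) for y in ye];print(np.round(e,1),np.polyfit(ye,e,1))
xs=np.arange(-55,60,1.)
for y in(118,32): 
  print('scene',[(int(a),int(b)) for a,b in zip(xs[::2],prof('scene','s0',.047,xs,y)[::2])])
E
```

```text
95 -27.4 32.2
100 -26.6 31.8
105 -27.0 32.4
110 -26.9 32.9
115 -26.6 32.9
120 -26.5 33.2
125 -26.4 33.2
130 -26.8 33.7
135 -26.8 34.1
[ 68  67  67  67  66  65  65  66  67  68  68  67  65  63  72  86 120 160
 201 225 234 225 219 226 234 237 238 240 240 240 239 239 239 238 238 238
 236 235 228 213 204 209 222 236 241 234 212 189 169 162 161 163 165 164
 166 172 176 177 178 178 178 180 177 171 153 134 119 111]
[ 69  70  68  65  68  70  66  64  67  71  70  67  64  63  70  83 119 160
 203 226 236 226 223 230 238 240 241 240 240 239 239 239 239 240 239 240
 238 238 230 218 208 205 214 233 242 238 217 190 168 166 164 162 162 163
 162 160 163 167 171 173 177 178 176 169 159 144 125 110]
[-67.  -65.1 -64.8 -65.6 -66.1 -66.2 -66.4 -64.8 -66.6 -66.4 -66.9 -64.2] [ 6.81827021e-04 -6.59006184e+01]
[-64.7 -64.3 -65.3 -64.3 -64.9 -64.9 -64.3 -65.5 -64.5 -64.9 -65.2 -64.2] [-5.74907792e-04 -6.47051285e+01]
[65.2 64.8 64.5 65.4 64.2 64.8 65.  64.3 65.1 64.5 64.4 65.2 64.2 64.8
 64.4 64.3 65.2 64.2 64.4 64.9 64.1 64.8 64.1 64.2 65.1 64.  64.5 64.6] [-1.74244305e-03  6.46210928e+01]
scene [(-55, 63), (
[... 569 characters left out ...]
3), (51, 95), (53, 96), (55, 97), (57, 116), (59, 142)]
scene [(-55, 63), (-53, 62), (-51, 61), (-49, 62), (-47, 64), (-45, 71), (-43, 78), (-41, 93), (-39, 108), (-37, 120), (-35, 122), (-33, 123), (-31, 123), (-29, 121), (-27, 121), (-25, 117), (-23, 108), (-21, 100), (-19, 94), (-17, 93), (-15, 92), (-13, 99), (-11, 118), (-9, 145), (-7, 184), (-5, 212), (-3, 233), (-1, 235), (1, 237), (3, 234), (5, 235), (7, 236), (9, 236), (11, 235), (13, 235), (15, 235), (17, 236), (19, 237), (21, 238), (23, 239), (25, 239), (27, 238), (29, 235), (31, 232), (33, 220), (35, 205), (37, 179), (39, 156), (41, 126), (43, 108), (45, 95), (47, 95), (49, 93), (51, 94), (53, 95), (55, 97), (57, 117), (59, 143)]
```

The scene view shows the carrier held about 5.7 mm too far towards +y and 2 mm too far towards +x relative to the nest (ends at local y≈20 and 141). I'll correct that and lower it carefully.

>>> apply_moves(series=[[-3,-1,0,0,0,0],[-5.7,-2,0,0,0,0],[-5.7,-2,4,0,0,0],[-5.7,-2,9,0,0,0],[-5.7,-2,14,0,0,0],[-5.7,-2,18,0,0,0],[-5.7,-2,22,0,0,0],[-5.7,-2,24,0,0,0],[-5.7,-2,24,0,0,0],[-5.7,-2,24,0,0,0]])

```text
t: 9.53
tool_pos: [0.5443, -0.1168, 0.0611]
tcp_rot: [-180.0, -0.0, 97.2]
contact_force: [-0.4, 0.1, -3.7]
grip_width: 0.0549
```

```bash
python3 plan.py commit -5.7 -2 24 0 0 0; python3 - <<'E'
from h import *
s=env.get_state();print(s['tool_pos'],s['tcp_rot'],s['contact_force'],s['torque'])
p,d=snap('scene','s6');cv2.imwrite('pics/s6z.png',cv2.resize(p[180:260,180:280][:,:,::-1],(750,600),interpolation=cv2.INTER_CUBIC))
E
```

```text
[np.float64(542.40555839563), np.float64(-117.0979084135442), 59.45307487544642, np.float64(97.21796178910935)]
[ 0.54429624 -0.11679784  0.06107854] [-1.79975251e+02 -1.33468629e-02  9.72180250e+01] [-0.39054604  0.13453704 -3.65128107] [ 0.01827907 -0.05775129  0.01728   ]
```

View pics/s6z.png

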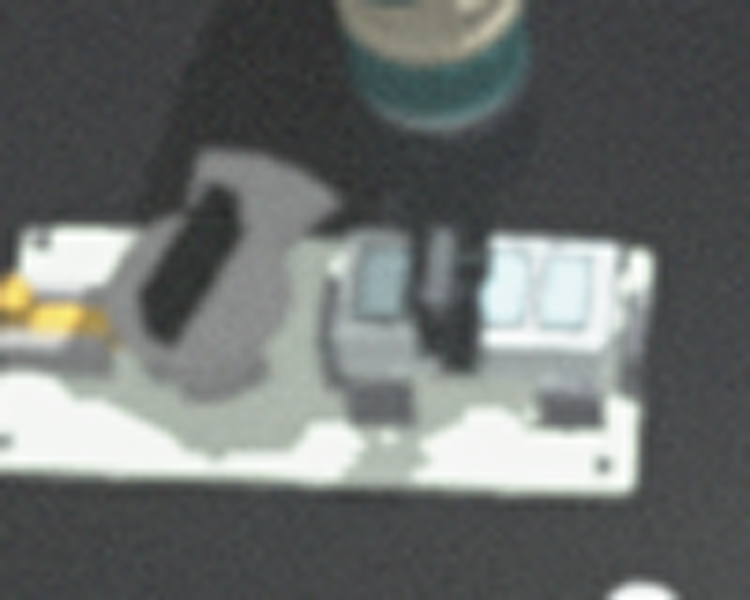

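```bash
python3 - <<'E'
from nest import *
def l2w(x,y): c,s=np.cos(A),np.sin(A); return C+np.array([c*x-s*y,s*x+c*y])
def prof(n,f,z,pts):
    g=cv2.cvtColor(np.load(f'pics/{f}.npz')['p'],cv2.COLOR_RGB2GRAY).astype(np.float32)
    uv=np.array([proj(n,np.r_[l2w(x,y),z*1000]/1000) for x,y in pts],np.float32)
    return cv2.remap(g,uv[:,:1],uv[:,1:],cv2.INTER_CUBIC)[:,0].astype(int)
for x in(-20,-12,0,12):
  print(x,[(y,v) for y,v in zip(range(4,30,2),prof('scene','s6',.068,[(x,y) for y in range(4,30,2)]))],[(y,v) for y,v in zip(range(124,150,2),prof('scene','s6',.068,[(x,y) for y in range(124,150,2)]))])
for y in(100,115,130): print(y,[(x,v) for x,v in zip(range(-40,-14,2),prof('scene','s6',.068,[(x,y) for x in range(-40,-14,2)]))],[(x,v) for x,v in zip(range(20,44,2),prof('scene','s6',.068,[(x,y) for x in range(20,44,2)]))])
p,W,Q=loc('scene','s6')
m=(W[...,2]>60)&(W[...,2]<78)&(abs(Q[...,0])<26)&(Q[...,1]>0)&(Q[...,1]<155)
q=Q[m];print(len(q),q.min(0),q.max(0),np.median(W[m][:,2]))
E
```

```text
-20 [(4, np.int64(159)), (6, np.int64(158)), (8, np.int64(159)), (10, np.int64(161)), (12, np.int64(165)), (14, np.int64(171)), (16, np.int64(172)), (18, np.int64(169)), (20, np.int64(154)), (22, np.int64(139)), (24, np.int64(136)), (26, np.int64(137)), (28, np.int64(142))] [(124, np.int64(233)), (126, np.int64(242)), (128, np.int64(248)), (130, np.int64(249)), (132, np.int64(236)), (134, np.int64(205)), (136, np.int64(173)), (138, np.int64(160)), (140, np.int64(187)), (142, np.int64(226)), (144, np.int64(238)), (146, np.int64(226)), (148, np.int64(199))]
-12 [(4, np.int64(172)), (6, np.int64(180)), (8, np.int64(199)), (10, np.int64(217)), (12, np.int64(220)), (14, np.int64(212)), (16, np.int64(194)), (18, np.int64(173)), (20, np.int64(153)), (22, np.int64(146)), (24, np.int64(148)), (26, np.int64(157)), (28, np.int64(163))] [(124, np.int64(225)), (126, np.int64(237)), (128, np.int64(243)), (130, np.int64(242)), (132, np.int64(234)), (134, np.int64(204)), (136, np.int64(181)), (138, np.int64(188)), (140, np.int64(214)), (142, np.int64(238)), (144, np.int64(252)), (146, np.int64(247))
[... 2139 characters left out ...]
 (36, np.int64(159)), (38, np.int64(163)), (40, np.int64(162)), (42, np.int64(163))]
130 [(-40, np.int64(69)), (-38, np.int64(67)), (-36, np.int64(66)), (-34, np.int64(72)), (-32, np.int64(77)), (-30, np.int64(109)), (-28, np.int64(145)), (-26, np.int64(194)), (-24, np.int64(226)), (-22, np.int64(249)), (-20, np.int64(249)), (-18, np.int64(245)), (-16, np.int64(244))] [(20, np.int64(242)), (22, np.int64(242)), (24, np.int64(244)), (26, np.int64(239)), (28, np.int64(229)), (30, np.int64(212)), (32, np.int64(192)), (34, np.int64(175)), (36, np.int64(168)), (38, np.int64(169)), (40, np.int64(168)), (42, np.int64(168))]
321 [-25.95980765  11.74654359] [ 25.86307294 132.91933943] 68.5813134792181
```

>>> apply_moves(series=[[0.7,-0.3,3,0,0,0],[0.7,-0.3,6,0,0,0],[0.7,-0.3,9,0,0,0],[0.7,-0.3,12,0,0,0],[0.7,-0.3,14,0,0,0],[0.7,-0.3,16,0,0,0],[0.7,-0.3,16,0,0,0],[0.7,-0.3,16,0,0,0]])

```text
t: 10.25
tool_pos: [0.5439, -0.1161, 0.0451]
tcp_rot: [-180.0, -0.0, 97.2]
contact_force: [-0.4, -1.0, -3.9]
grip_width: 0.0551
```

>>> apply_moves(series=[[0,0,1,0,0,0],[0,0,2,0,0,0],[0,0,3,0,0,0],[0,0,3,0,0,0],[0,0,3,0,0,0]])

```text
t: 10.67
tool_pos: [0.5443, -0.1162, 0.0425]
tcp_rot: [180.0, 0.0, 97.2]
contact_force: [-0.4, 1.2, -2.0]
grip_width: 0.0553
```

```bash
python3 plan.py commit .7 -.3 16 0 0 0;python3 plan.py commit 0 0 3 0 0 0; python3 - <<'E'
from nest import *
s=env.get_state();print(s['tool_pos'],s['tcp_rot'],s['contact_force'],s['torque'])
p,d=snap('scene','s7');cv2.imwrite('pics/s7z.png',cv2.resize(p[180:260,180:280][:,:,::-1],(750,600),interpolation=cv2.INTER_CUBIC))
p,W,Q=loc('scene','s7')
for a,b in((10,50),(90,140)):
  m=(W[...,2]>38)&(W[...,2]<65)&(abs(Q[...,0])<24)&(Q[...,1]>a)&(Q[...,1]<b)
  print(W[m][:,2].mean(),np.median(W[m][:,2]),m.sum())
E
```

```text
[np.float64(542.0199848137188), np.float64(-116.44114893479102), 43.45307487544642, np.float64(97.21796178910935)]
[np.float64(542.0199848137188), np.float64(-116.44114893479102), 40.45307487544642, np.float64(97.21796178910935)]
[ 0.54426839 -0.11622268  0.04249226] [1.79978391e+02 9.54754144e-03 9.72208547e+01] [-0.3640519   1.17804465 -1.98537926] [-0.04028122  0.04122067 -0.0292968 ]
48.59409571110958 48.79126788151101 112
49.61063385412642 50.12093694170674 159
```

View pics/s7z.png

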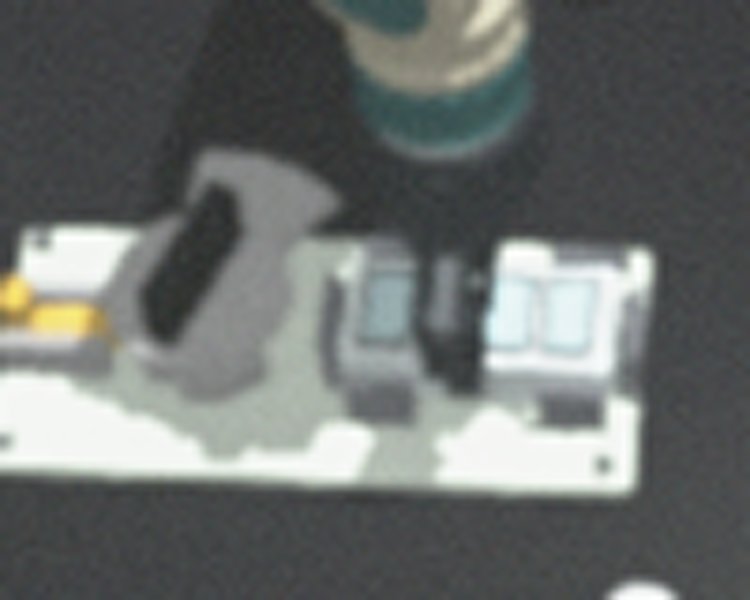

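The carrier's top is at about 49–50 mm and the wrist load is easing, so it's seated. I'll release and rise.

>>> apply_moves(series=[[0,0,1.5,0,0,0],[0,0,1.5,0,0,0],[0,0,1.5,0,0,0]])

```text
t: 10.97
tool_pos: [0.5443, -0.1162, 0.0424]
tcp_rot: [180.0, 0.0, 97.2]
contact_force: [-2.6, 1.6, 7.3]
grip_width: 0.055
```

>>> apply_moves(series=[[0,0,0,0,0,0],[0,0,0,0,0,0],[0,0,0,0,0,0],[0,0,0,0,0,0],[0,0,-15,0,0,0],[0,0,-50,0,0,0],[0,0,-90,0,0,0],[0,0,-120,0,0,0],[0,0,-120,0,0,0],[0,0,-120,0,0,0]], hand=85)

```text
t: 11.8
tool_pos: [0.5462, -0.1169, 0.1634]
tcp_rot: [179.7, 0.1, 97.2]
contact_force: [0.1, -0.6, -0.4]
grip_width: 0.085
```

```bash
python3 - <<'E'
from nest import *
import json
s=env.get_state();print(s['tool_pos'],s['tcp_rot'],s['contact_force'],s['torque'])
t=s['tool_pos']*1000; json.dump([t[0],t[1],t[2],s['tcp_rot'][2]%360],open('cmd.json','w'))
p,d=snap('scene','s8');cv2.imwrite('pics/s8z.png',cv2.resize(p[180:260,170:280][:,:,::-1],(792,576),interpolation=cv2.INTER_CUBIC))
p,W,Q=loc('scene','s8')
for a,b in((10,50),(90,135)):
  m=(W[...,2]>38)&(W[...,2]<65)&(abs(Q[...,0])<24)&(Q[...,1]>a)&(Q[...,1]<b)
  print(W[m][:,2].mean(),np.median(W[m][:,2]),m.sum())
# bar in scene by depth
m=(W[...,2]>90)&(W[...,2]<112)&(abs(Q[...,0])<60)&(abs(Q[...,1]+49)<50)
q=Q[m];u,ss,v=np.linalg.svd(q-q.mean(0));print('bar',len(q),q.mean(0),np.degrees(np.arctan2(v[0,1],v[0,0])),W[m][:,2].mean())
p,W,Q=loc('scene','s0')
m=(W[...,2]>90)&(W[...,2]<112)&(abs(Q[...,0])<60)&(abs(Q[...,1]+49)<50)
q=Q[m];u,ss,v=np.linalg.svd(q-q.mean(0));print('bar0',len(q),q.mean(0),np.degrees(np.arctan2(v[0,1],v[0,0])))
E
```

```text
[ 0.54618144 -0.11689843  0.16339585] [1.79696541e+02 1.46522007e-01 9.72209535e+01] [ 0.0754154  -0.59380927 -0.40965148] [0.03038593 0.03422065 0.02818059]
49.30416089413883 49.309856754381826 128
50.04435425712609 50.126115317802544 150
bar 80 [  2.37656936 -50.93002096] -20.474085608684486 94.91146013961534
bar0 84 [  3.73162624 -51.73814264] -21.038948592984163
```

View pics/s8z.png

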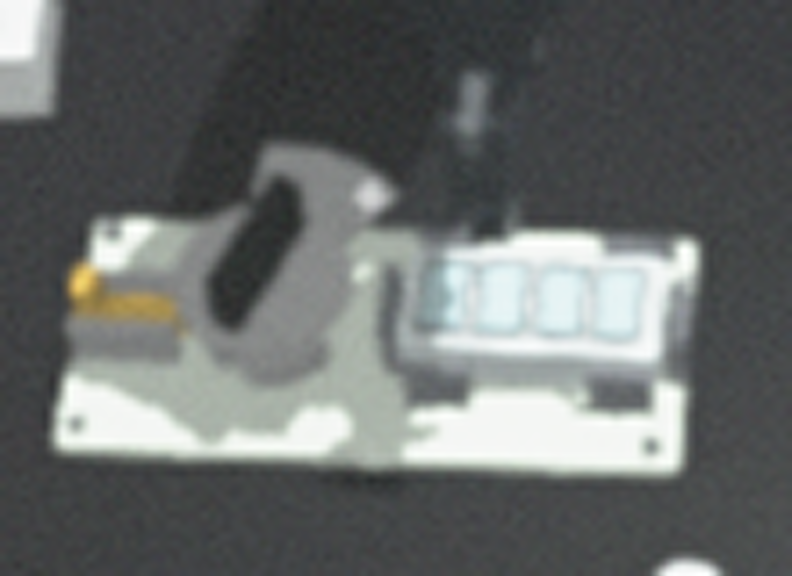

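The carrier sits flat in the nest, with its top at about 50 mm and all four windows visible. Next is the knob.

```bash
python3 plan.py go 559.4 -234.5 150 166.4
```

```text
row -118.3 -1.7 13.4 0 0 -1.2074 rows>= 9.7
```

>>> apply_moves(series=[[-12,0,0,0,0,-0.115],[-24,0,0,0,0,-0.23],[-36,0,0,0,0,-0.345],[-48,-1,0,0,0,-0.46],[-60,-1,0,0,0,-0.575],[-72,-1,0,0,0,-0.69],[-84,-1,0,0,0,-0.8],[-96,-1.5,0,0,0,-0.92],[-108,-1.7,3,0,0,-1.04],[-118.3,-1.7,8,0,0,-1.15],[-118.3,-1.7,13,0,0,-1.207],[-118.3,-1.7,13,0,0,-1.207]])

```text
t: 12.85
tool_pos: [0.555, -0.2332, 0.144]
tcp_rot: [179.9, -0.4, 166.4]
contact_force: [-0.1, -0.1, -1.0]
grip_width: 0.0851
```

```bash
python3 plan.py commit -118.3 -1.7 13 0 0 -1.207; python3 plan.py go 559.4 -234.5 80 166.4; python3 - <<'E'
from h import *
s=env.get_state();print(s['tool_pos'],s['tcp_rot'])
p,d=snap('scene','s9');cv2.imwrite('pics/s9z.png',cv2.resize(p[160:260,160:290][:,:,::-1],(780,600),interpolation=cv2.INTER_CUBIC))
E
```

```text
[np.float64(559.3647636231569), np.float64(-234.47385551801054), 150.395854457243, np.float64(166.37695940130453)]
row -0.0 -0.0 70.4 0 0 -0.0004 rows>= 1.7
[ 0.5549908  -0.23318523  0.14403864] [179.89900798  -0.36604896 166.36998545]
```

View pics/s9z.png

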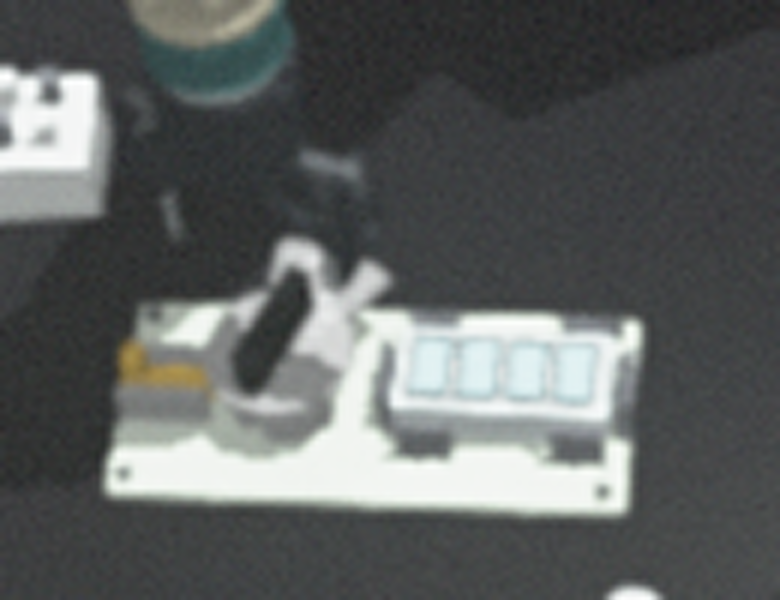

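>>> apply_moves(series=[[0,0,0,0,0,0],[0,0,0,0,0,0],[0,0,0,0,0,0]])

```text
t: 13.15
tool_pos: [0.5572, -0.2334, 0.1477]
tcp_rot: [180.0, -0.0, 166.4]
contact_force: [-0.6, 0.0, -0.6]
grip_width: 0.0846
```

```bash
python3 - <<'E'
from h import *
import json
s=env.get_state();print(s['tool_pos'],s['tcp_rot'])
t=s['tool_pos']*1000; json.dump([t[0],t[1],t[2],s['tcp_rot'][2]%360],open('cmd.json','w'))
E
python3 plan.py go 559.4 -234.5 80 166.4
```

```text
[ 0.55717634 -0.23338737  0.1477164 ] [ 1.79994057e+02 -1.41162297e-02  1.66360809e+02]
row -2.4 -0.6 67.7 0 0 -0.0007 rows>= 1.6
```

>>> apply_moves(series=[[-2.4,-0.6,15,0,0,0],[-2.4,-0.6,32,0,0,0],[-2.4,-0.6,47,0,0,0],[-2.4,-0.6,59,0,0,0],[-2.4,-0.6,66,0,0,0],[-2.4,-0.6,68,0,0,0],[-2.4,-0.6,68,0,0,0],[-2.4,-0.6,68,0,0,0]])

```text
t: 13.82
tool_pos: [0.5599, -0.2351, 0.0805]
tcp_rot: [-180.0, 0.1, 166.4]
contact_force: [0.5, -0.1, 0.3]
grip_width: 0.0849
```

```bash
python3 - <<'E'
from h import *
s=env.get_state();print(s['tool_pos'],s['tcp_rot'],s['contact_force'])
p,d=snap('scene','s10');cv2.imwrite('pics/s10z.png',cv2.resize(p[160:260,160:290][:,:,::-1],(780,600),interpolation=cv2.INTER_CUBIC))
p,d=snap('top','t10');cv2.imwrite('pics/t10z.png',cv2.resize(p[165:245,290:400][:,:,::-1],(770,560),interpolation=cv2.INTER_CUBIC))
E
```

```text
[ 0.55993994 -0.23513425  0.08047431] [-1.79983579e+02  5.98249859e-02  1.66375581e+02] [ 0.52555125 -0.13546626  0.29182499]
```

View pics/s10z.png

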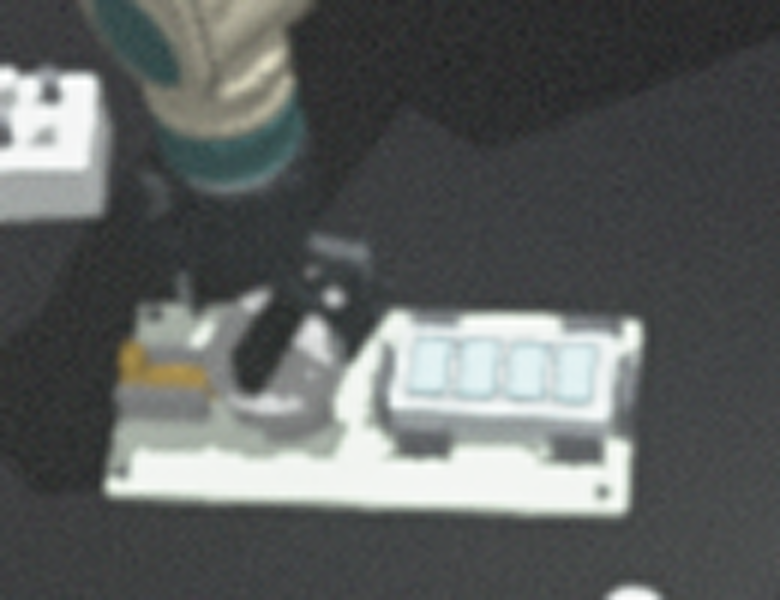

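View pics/t10z.png

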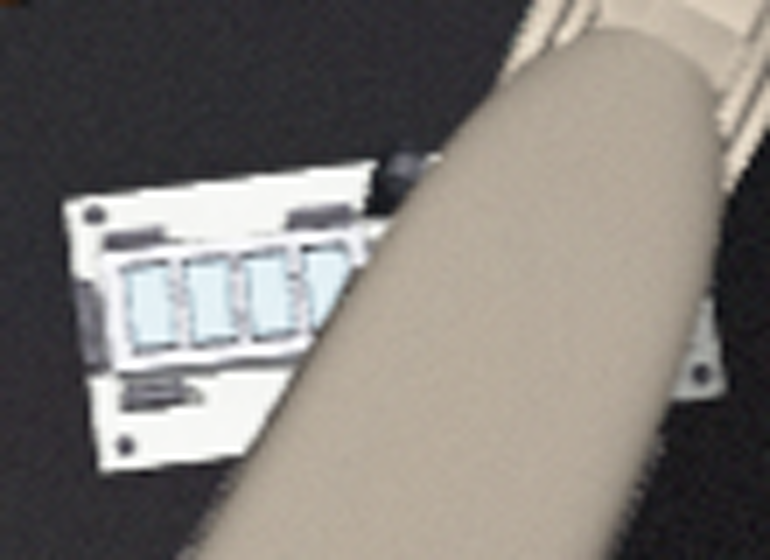

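>>> apply_moves(series=[[0,0,-1,0,0,0],[0,0,-1,0,0,0],[0,0,-1,0,0,0],[0,0,-1,0,0,0],[0,0,-1,0,0,0],[0,0,-1,0,0,0],[0,0,-1,0,0,0],[0,0,-1,0,0,0],[0,0,-1,0,0,0],[0,0,-1,0,0,0]], hand=8, squeeze=60)

```text
t: 14.75
tool_pos: [0.559, -0.2366, 0.0812]
tcp_rot: [-179.8, -0.0, 166.3]
contact_force: [-3.0, -5.0, 1.4]
grip_width: 0.0147
```

```bash
python3 - <<'E'
from h import *
s=env.get_state();print(s['tool_pos'],s['tcp_rot'],s['contact_force'],s['torque'],s['grip_width'])
E
```

```text
[ 0.55902938 -0.23659011  0.08115918] [-1.79797738e+02 -9.95023756e-03  1.66334329e+02] [-2.98356486 -4.97912905  1.41789654] [-0.66190381  0.41141889  0.14509754] 0.01474833853923756
```

>>> apply_moves(series=[[0,-1.5,0,0,0,0.05],[0,-1.5,0,0,0,0.12],[0,-1.5,0,0,0,0.2],[0,-1.5,0,0,0,0.28],[0,-1.5,0,0,0,0.36],[0,-1.5,0,0,0,0.44],[0,-1.5,0,0,0,0.52],[0,-1.5,0,0,0,0.6],[0,-1.5,0,0,0,0.6]])

```text
t: 15.5
tool_pos: [0.5589, -0.2367, 0.0812]
tcp_rot: [-180.0, 0.0, 131.9]
contact_force: [-1.3, -1.3, 2.8]
grip_width: 0.0148
```

```bash
cat > st.py <<'E'
from h import *
import sys
s=env.get_state();print(s['tool_pos'].round(4),s['tcp_rot'].round(2),s['contact_force'].round(1),'tq',s['torque'].round(3),s['grip_width'].round(4),s['t'])
f=sys.argv[1]
p,d=snap('scene',f);b=p[205:240,170:220]
hs=cv2.cvtColor(p,cv2.COLOR_RGB2HSV);m=(hs[...,0]>12)&(hs[...,0]<32)&(hs[...,1]>110)&(hs[...,2]>80)
m[:, :168]=0;m[:,225:]=0;m[:200]=0;m[245:]=0
v,u=np.nonzero(m);print('brass n',len(u),'u',u.min(),u.max(),u.mean().round(2),'v',v.min(),v.max(),v.mean().round(2))
cv2.imwrite(f'pics/{f}z.png',cv2.resize(p[170:250,160:270][:,:,::-1],(792,576),interpolation=cv2.INTER_CUBIC))
E
python3 st.py s11
```

```text
Traceback (most recent call last):
  File "st.py", line 3, in <module>
    s=env.get_state();print(s['tool_pos'].round(4),s['tcp_rot'].round(2),s['contact_force'].round(1),'tq',s['torque'].round(3),s['grip_width'].round(4),s['t'])
                                                                                                                               ^^^^^^^^^^^^^^^^^^^^^
AttributeError: 'float' object has no attribute 'round'
```

```bash
sed -i "s/s\['grip_width'\].round(4)/round(s['grip_width'],4)/" st.py; python3 st.py s11
```

```text
[ 0.5589 -0.2367  0.0812] [-1.7996e+02  2.0000e-02  1.3189e+02] [-1.3 -1.3  2.8] tq [-0.101  0.271 -0.082] 0.0148 15.5
brass n 44 u 180 193 185.16 v 217 223 221.18
```

View pics/s11z.png

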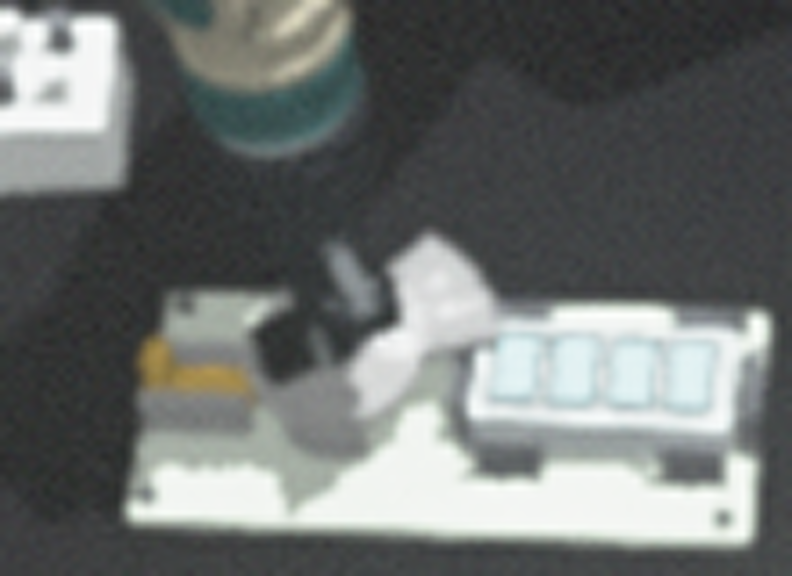

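```bash
cat >> st.py <<'E'
def edge(p):
    c=p[215:226,172:205].astype(float); ch=np.clip(c[...,0]-c[...,2]-10,0,None).sum(0); x=np.arange(172,205)
    k=ch/ch[3:18].max(); i=np.argmax(k>.5); return round(x[i-1]+(.5-k[i-1])/(k[i]-k[i-1]),2)
for q in('s0','s9','s10','s11',f): print(q,edge(np.load(f'pics/{q}.npz')['p']),end=' ')
E
python3 - <<'E'
import sys;sys.argv=['st','s11']
E
sed -n '/^def edge/,$p' st.py > e.py; python3 -c "
from h import *
f='s11'
exec(open('e.py').read())"
```

```text
s0 179.55 s9 179.62 s10 179.64 s11 179.44 s11 179.44
```

>>> apply_moves(series=[[0,0,0,0,0,0.05],[0,0,0,0,0,0.1],[0,0,0,0,0,0.15],[0,0,0,0,0,0.15],[0,0,0,0,0,0.15]])

```text
t: 15.97
tool_pos: [0.559, -0.2367, 0.0812]
tcp_rot: [-180.0, 0.0, 123.5]
contact_force: [-3.3, -2.2, 3.2]
grip_width: 0.0149
```

```bash
python3 st.py s12
```

```text
[ 0.559  -0.2367  0.0812] [-1.7997e+02  3.0000e-02  1.2351e+02] [-3.3 -2.2  3.2] tq [-0.32   0.442 -0.076] 0.0149 15.9667
brass n 47 u 180 193 185.34 v 217 223 221.11
s0 179.55 s9 179.62 s10 179.64 s11 179.44 s12 179.38
```

>>> apply_moves(series=[[0,0,0,0,0,0.05],[0,0,0,0,0,0.1],[0,0,0,0,0,0.1],[0,0,0,0,0,0.1]])

```text
t: 16.35
tool_pos: [0.5589, -0.2367, 0.0811]
tcp_rot: [-180.0, 0.0, 117.8]
contact_force: [-3.3, -1.8, 5.7]
grip_width: 0.0154
```

```bash
python3 st.py s13
```

```text
[ 0.5589 -0.2367  0.0811] [-1.7996e+02  3.0000e-02  1.1775e+02] [-3.3 -1.8  5.7] tq [-0.332  0.611 -0.255] 0.0154 16.35
brass n 47 u 179 193 185.11 v 217 223 221.11
s0 179.55 s9 179.62 s10 179.64 s11 179.44 s13 179.39
```

>>> apply_moves(series=[[0,0,0,0,0,0.05],[0,0,0,0,0,0.1],[0,0,0,0,0,0.1],[0,0,0,0,0,0.1]])

```text
t: 16.73
tool_pos: [0.5589, -0.2368, 0.0812]
tcp_rot: [-180.0, 0.0, 112.0]
contact_force: [-3.3, -2.2, 5.7]
grip_width: 0.0149
```

```bash
python3 st.py s14
```

```text
[ 0.5589 -0.2368  0.0812] [-1.7997e+02  4.0000e-02  1.1199e+02] [-3.3 -2.2  5.7] tq [-0.373  0.574 -0.283] 0.0149 16.7333
brass n 44 u 180 193 185.91 v 218 223 221.23
s0 179.55 s9 179.62 s10 179.64 s11 179.44 s14 180.27
```

>>> apply_moves(series=[[0,0,0,0,0,0.04],[0,0,0,0,0,0.08],[0,0,0,0,0,0.08],[0,0,0,0,0,0.08]])

```text
t: 17.12
tool_pos: [0.5589, -0.2368, 0.0812]
tcp_rot: [-180.0, 0.0, 107.4]
contact_force: [-4.1, -1.4, 6.1]
grip_width: 0.0149
```

```bash
python3 st.py s15
```

```text
[ 0.5589 -0.2368  0.0812] [-1.7997e+02  4.0000e-02  1.0742e+02] [-4.1 -1.4  6.1] tq [-0.315  0.653 -0.251] 0.0149 17.1167
brass n 36 u 182 193 186.83 v 218 223 221.31
s0 179.55 s9 179.62 s10 179.64 s11 179.44 s15 181.38
```

>>> apply_moves(series=[[0,0,0,0,0,0.03],[0,0,0,0,0,0.06],[0,0,0,0,0,0.06],[0,0,0,0,0,0.06]])

```text
t: 17.5
tool_pos: [0.5589, -0.2368, 0.0812]
tcp_rot: [-180.0, 0.0, 104.0]
contact_force: [-3.7, -2.7, 6.3]
grip_width: 0.0152
```

```bash
python3 st.py s16
```

```text
[ 0.5589 -0.2368  0.0812] [-1.7997e+02  5.0000e-02  1.0402e+02] [-3.7 -2.7  6.3] tq [-0.386  0.598 -0.043] 0.0152 17.5
brass n 36 u 182 193 186.97 v 218 223 221.25
s0 179.55 s9 179.62 s10 179.64 s11 179.44 s16 181.5
```

View pics/s16z.png

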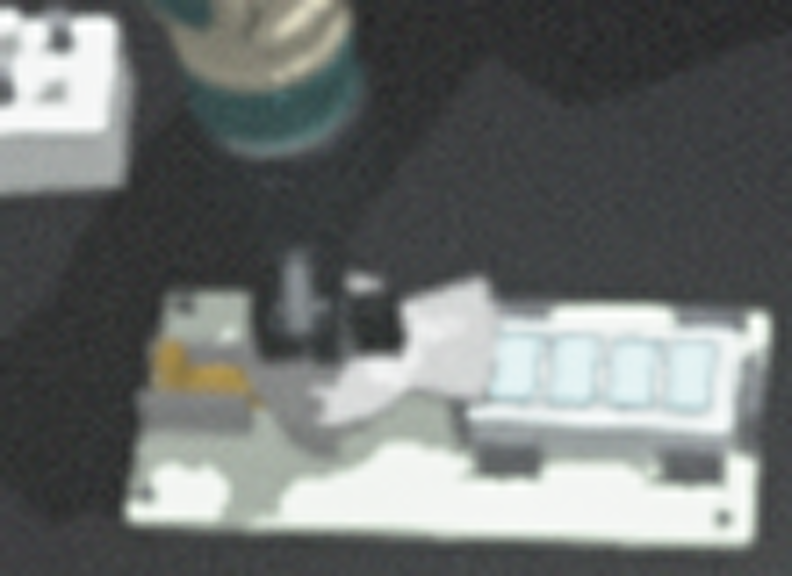

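The catch tab has moved in by about 2 px (u 179.4→181.5) and levelled off, and the catch's assisting torque has gone. I'll release here.

>>> apply_moves(series=[[0,0,0,0,0,0],[0,0,0,0,0,0],[0,0,0,0,0,0],[0,0,0,0,0,0],[0,0,0,0,0,0],[0,0,0,0,0,0]], hand=60)

```text
t: 18.05
tool_pos: [0.5591, -0.2362, 0.0806]
tcp_rot: [180.0, -0.0, 103.9]
contact_force: [0.8, 0.3, 0.4]
grip_width: 0.0598
```

>>> apply_moves(series=[[0,0,-10,0,0,0],[0,0,-35,0,0,0],[0,0,-75,0,0,0],[0,0,-115,0,0,0],[0,0,-150,0,0,0],[-40,0,-170,0,0,0],[-80,0,-170,0,0,0],[-120,0,-170,0,0,0],[-160,0,-170,0,0,0],[-200,0,-170,0,0,0],[-200,0,-170,0,0,0],[-200,0,-170,0,0,0]])

```text
t: 19.05
tool_pos: [0.607, -0.4327, 0.2501]
tcp_rot: [-180.0, -0.0, 103.8]
contact_force: [0.0, 0.9, -0.7]
grip_width: 0.0602
```

```bash
python3 st.py s17; python3 - <<'E'
from h import *
p,d=snap('top','t17');cv2.imwrite('pics/t17z.png',cv2.resize(p[165:245,290:400][:,:,::-1],(770,560),interpolation=cv2.INTER_CUBIC));cv2.imwrite('pics/t17.png',p[:,:,::-1])
E
```

```text
[ 0.607  -0.4327  0.2501] [-1.7999e+02 -4.0000e-02  1.0377e+02] [ 0.   0.9 -0.7] tq [-0.002 -0.005  0.064] 0.0602 19.05
brass n 35 u 182 192 186.66 v 218 223 221.06
s0 179.55 s9 179.62 s10 179.64 s11 179.44 s17 181.29
```

View pics/s17z.png

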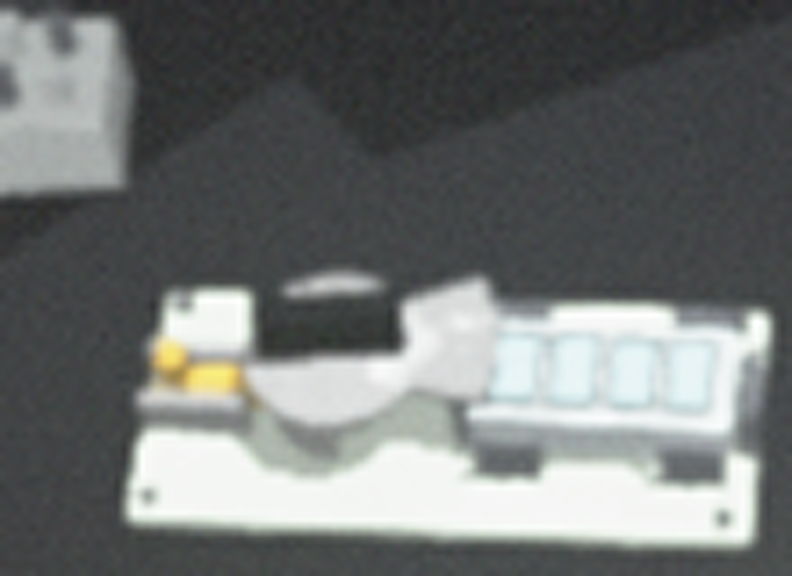

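View pics/t17z.png

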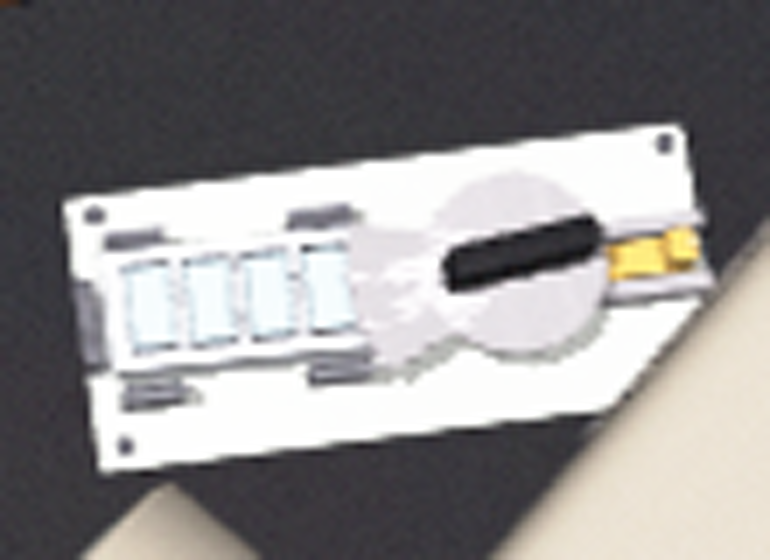

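View pics/t17.png

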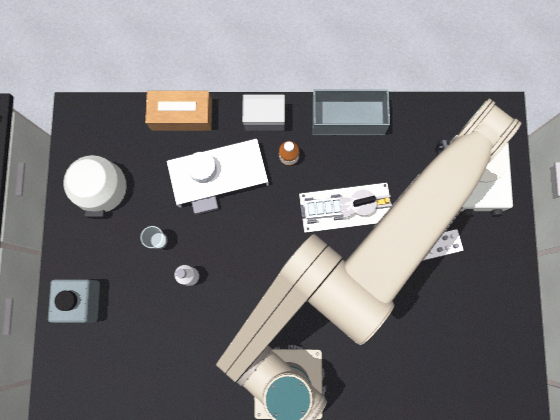

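```bash
python3 - <<'E'
from nest import *
def l2w(x,y): c,s=np.cos(A),np.sin(A); return C+np.array([c*x-s*y,s*x+c*y])
for n in('scene','top'):
  a=proj(n,np.r_[l2w(0,-140),35]/1000);b=proj(n,np.r_[l2w(0,-130),35]/1000);print(n,(b-a)/10)
for n,f in(('top','t17'),('scene','s17')):
  p,W,Q=loc(n,f)
  m=(W[...,2]>90)&(W[...,2]<112)&(abs(Q[...,0])<60)&(abs(Q[...,1]+49)<50)
  q=Q[m];u,ss,v=np.linalg.svd(q-q.mean(0));print(n,'bar',len(q),q.mean(0),np.degrees(np.arctan2(v[0,1],v[0,0])))
# brass colour in both cams: chroma-weighted profile along clamp y
for n,z in(('top',.034),('scene',.034)):
  for f in((['t0','t3','t5','t17']) if n=='top' else ['s0','s3','s5','s12','s14','s16','s17']):
    p=np.load(f'pics/{f}.npz')['p'].astype(np.float32);ch=np.clip(p[...,0]-p[...,2],0,None)
    ys=np.arange(-165,-85,.5);o=[]
    for x in np.arange(-12,13,2):
      uv=np.array([proj(n,np.r_[l2w(x,y),z*1000]/1000) for y in ys],np.float32);o.append(cv2.remap(ch,uv[:,:1],uv[:,1:],cv2.INTER_CUBIC)[:,0])
    k=np.sum(o,0);k=k/np.percentile(k[20:90],90);i=np.argmax(k>.5);print(n,f,ys[i], ys[np.argmax(k>.3)],ys[np.argmax(k>.7)])
E
```

```text
scene [0.2938366  0.01079209]
top [-0.3086725   0.03832607]
top bar 107 [ -0.25280997 -48.44546976] 97.15960940504465
scene bar 88 [  2.50843991 -50.80545568] 96.3177685600064
top t0 -141.0 -142.0 -140.5
top t3 -141.0 -142.0 -140.5
top t5 -141.0 -142.0 -140.5
top t17 -136.0 -137.0 -134.5
scene s0 -145.0 -146.5 -143.5
scene s3 -145.0 -146.5 -143.5
scene s5 -145.0 -146.5 -143.5
scene s12 -145.5 -147.0 -144.0
scene s14 -142.5 -144.0 -141.0
scene s16 -138.5 -140.0 -136.5
scene s17 -139.0 -140.5 -137.5
```

The top view shows the carrier in its rails, the bar turned and at rest, and the brass tab 5–6.5 mm further in than at the start. The arm is clear, so I'll hand in.

```bash
python3 - <<'E'
from h import *
s=env.get_state();print(s['qd'].round(2),s['contact_force'].round(1))
print(env.finish_job())
E
```

```text
[ 1.05 -1.32 -1.13 -0.25 -0.12  0.04] [-0.1  0.2 -0.3]
the job is handed in; nothing more can be done
None
```

I pulled the carrier out from under the riser, set it in the nest, turned the knob about 1.09 rad clockwise until the catch dropped, let go, and handed in at about 19 s. No verdict was reported.

**Carrier:** It lies flat in the nest. Its top measures 49–50 mm above the bench against 50 mm expected, and both views show it between the rails.

**Catch:** It looks fully in. The brass tab moved about 6.5 mm towards the knob by the scene camera, measured from its furthest-out point. The top camera gives about 5 mm, measured from the start. The catch's assisting torque had faded to near zero when I let go, and the bar has stayed at the angle where I released it.

**Other things and the robot:** The bystanders look unmoved in the last top view, except the tube rack, which the arm partly hid. I did not measure any of them. The gripper was well clear and the contact force was about zero.

**Disagreements and limits:**
- The two cameras differ by 1–3 mm, so I corrected the nest placement using positions seen by the scene camera alone.
- The regrasp turned out about 5 mm off the carrier's middle. I corrected this before lowering it.
- The camera resolution is about 3 mm per pixel, so I could not directly confirm that the catch is within 1.5 mm of the notch bottom.

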